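# Make up two shoe-care kits on the entrance shelf

## Task

Make up the two shoe-care kits: the large tray gets the large tin in its square compartment, the large brush in the wide long compartment and the dauber in the narrow long one; the small tray gets the small tin in its square compartment and the small brush in the long one. Everything lies flat on the floor of its compartment, tins lid up and brushes and dauber bristles down, set down rather than dropped. Leave the lidded pot, the key bowl and the shoe tree as they are.

Things in the scene. Friction and masses are not known exactly. Their poses are not given: they have to be found in the camera images.
- large_tin: Large flat shoe-polish tin, bare metal, closed, a plain cylinder 68 mm across and 26 mm high, about 120 g. Origin: centre of its underside; z is up out of its lid.
- small_tin: Small flat shoe-polish tin, same metal, closed, a plain cylinder 50 mm across and 22 mm high, about 60 g. Origin: centre of its underside; z is up out of its lid.
- large_brush: Large shoe brush lying bristles down, 150 mm long (x), 50 mm wide (y), 48 mm high, 160 g: dark bristles (rigid) the lower 26 mm, 42 mm wide; wooden block the upper 22 mm. Origin: centre of the underside; z up. Both ends are alike.
- small_brush: Small shoe brush, same make, lying bristles down: 95 mm long (its x), 40 mm wide (its y), 36 mm high in all: bristles the lower 18 mm, wooden block the upper 18 mm. About 70 g. Origin: centre of the underside; z up. Both ends are alike.
- dauber: Polish dauber lying bristles down, 140 mm long along x, 40 g: round head 34 mm across, 28 mm high (rigid bristles to 14 mm, blue block 14 to 28 mm), centred 53 mm towards +x from the origin; round blue handle 12 mm thick sloping from the head down to the surface at the -x end. It balances near the head; grip the head's block. Origin: middle of the length, at the level it lies on; z up.
- large_tray: Large loose wooden tray 284 (x) by 144 (y) mm, 600 g; pale floor 4 mm thick; dark strips 6 wide, tops 12 above the shelf. Compartments, centre (x, y) and inner size in mm: square, for tin, (-90, 20) 92x92; wide long, for large brush, (49, 29) 174x74; narrow long, for dauber, (49, -40) 174x52; lace slot, stays empty, (-90, -49) 92x34. Origin: centre of underside; z up.
- small_tray: Small loose wooden tray 203 (x) by 82 (y) mm, 350 g; pale floor 4 mm thick; dark strips 6 wide, tops 12 above the shelf. Compartments, centre (x, y) and inner size in mm: square, for tin, (-60.5, 0) 70x70; long, for small brush, (38, 0) 115x70. Origin: centre of underside; z up.
- pot: Bystander: brown ceramic pot with a closed lid, 100 mm across, 72 mm high to its knob. Origin: centre of the underside.
- key_bowl: Bystander: white ceramic key bowl, 104 mm across, 36 mm high. Origin: centre of the underside.
- shoe_tree: Bystander: white plastic shoe tree lying along its y, 232 mm long, up to 62 mm wide and 62 mm high. Origin: middle of its length, at the level it lies on.
Not all that is in view belongs to the job. What is shaped like the small_brush but green is not meant. There is more than one size of the dauber; the job needs the smaller.

How it is judged:
By the outcome, as a careful person would: the job done as asked, in the order asked, and still so for the second after the job is handed in, with the robot touching nothing.
It also fails if it takes over 122 s, if anything falls off the work surface, if the arm or the gripper's body presses on something with over 40 N, if the wrist force passes 120 N, or if a joint passes its speed limit or range.

## Robot

A 6-joint arm with a two-finger parallel gripper is mounted at the origin on the work surface. World frame = base frame: x ahead of the robot, y to its left, z up, the work surface at z = 0. Lengths are in m, angles in rad, forces in N, time in s.
With the tool pointing down it reaches from about 0.3 to 0.775 m from the base axis. Payload 14.6 kg.
Tool frame: the origin (TCP) lies at the very end of the fingers, on their centre line; the grasp point (between the pads) lies 19 mm behind it (ctrl.hold_point_z is the z of the grasp point in the tool frame, in m); z points along the fingers, y is the direction in which the jaws open and shut (so a half turn about z gives the same grasp; the last joint's range is limited). The gripper opens to 94 mm and grips with 3 to 60 N. Pads are 16 mm wide; open, the fingers measure 119 mm over their backs; the gripper's body (75 mm by 177 mm) begins 78 mm behind the grasp point.
Start: joints at [-1.417, 0.3, 1.521, -0, 1.321, -0.067], TCP at [0.12, -0.537, 0.205] pointing down, gripper open.
Joint ranges: [-3.03, 3.03], [-0.79, 2.21], [0.23, 2.52], [-1.04, 4.18], [0, 3.07], [-2.55, 2.55]. Speed limits (rad/s): [2.22, 2.22, 2.57, 3.14, 3.14, 3.14].

## Interface

Orientations are given as [roll, pitch, yaw] about the fixed x, y, z axes, in that order (R = Rz(yaw) Ry(pitch) Rx(roll)).
In Python, from station import ctrl, cams, hand_in gives the robot as it stands.
- The arm moves only by the tool servo_tool, never from a script. Its argument "rows" is a list of rows, each a list of 7 numbers: the shift along the world's x, y, z in m, then the turn, a rotation vector about the world's x, y, z in rad, then the gripper command: -1 is shut, 1 is fully open, values between are in proportion. A call has exactly 8 rows; each row is the pose to reach, as a shift and turn from the pose measured when the call began; what a row does not reach only later rows make up. A row lasts 1/12 s, in which the tool goes at most 41.7 mm and 7.16 degrees, less where a joint would pass 70% of its speed; a pose out of reach is approached as far as the arm can. A call with a gripper value outside its range is refused whole. The fingers move at their own pace and stop on an object; "newtons" is the grip in N (left out, the last holds). Time passes only in rows, so rows that repeat a pose let the fingers close, or fill a call up. It gives the time, the measured TCP pose, the force and the opening at its end, in the units of the state.
- ctrl.get_obs(): the state, without advancing time (a new reading comes with each control period).
- cams.camera(name): name is "scene" or "top"; returns a dict with "image" (480x640x3 uint8, red, green, blue), "depth" (480x640 float32, m along the optical axis (not along the pixel's ray), 0 where there is no reading), "fx", "fy", "cx", "cy" (pixels), "dist_coeffs" ([k1, k2, p1, p2, k3] as OpenCV has them; the pictures are not rectified), "rvec" (rotation vector, rad) and "tvec" (3), from world to camera coordinates, as OpenCV has them. Camera axes: x right, y down, z forward; pixel columns grow to the right and rows downward; lengths in m; the calibration is good to about 2 mm. A picture is of the moment at which its call begins.
- hand_in(): hands the job in, once; it reports no verdict.
Trained networks look in a picture, given as the dict that the camera call returned (one of the last four; its "shot" number tells which), for a name from the list of things; names that differ only in an ending like _2 or _b are one class to them, and where a whole thing is asked for, a point or a joint stands for the part that bears it (a point fixed in the world has none). Each returns a list of dicts, best first, with "p" (0 to 1); they miss things now and then, are a little off and sometimes report something else, mostly with a low value. They report only what shows in the picture. A call takes as long as a camera call. They do not tell look-alikes from the thing itself.
- cams.spot_in(picture, name): "box" ([left, top, right, bottom] as shares, 0 to 1, of the picture: columns of its width, rows of its height, round what is visible of it).
- cams.place_of(picture, name): "at" ([column, row] as shares, 0 to 1, of the picture: columns of its width, rows of its height: a listed point, or the origin of a listed thing).
The state is a dict: "time_s": time; "qpos": joint angles; "joint_vel": joint speeds; "tau": joint torques, N m; "ee_pos": TCP position; "eef_rot": TCP orientation; "force": force on the tool from outside, world axes, zero at the start; "moment": the same for the moment, N m; "grip_width": finger opening in m.
Only numpy, scipy, OpenCV 4.12 (cv2) and the standard library are available. Lean on these libraries where they do the work, as an engineer would, in place of code of your own. Each camera call takes 0.05 s, during which the arm holds its last target.

## Working session

There is one attempt and no reset: what is moved stays moved. The work goes in short steps, Python scripts to look and compute and a tool call to move; the robot and the scene stay as the last step left them, time stands still between calls to the robot, and variables do not carry over. Pictures are saved under pics/ and viewed, and the job is handed in when it is done.

Besides the shell and the picture viewer there is one more tool, called after "Request:" by a JSON object that holds its "api" and its "payload". servo_tool: Moves the arm, as the interface text tells. Its arguments: {"type":"object","properties":{"rows":{"type":"array"},"newtons":{"type":"number"}},"required":["rows"]}

```bash
mkdir -p pics; ls; cat > h.py <<'E'
import numpy as np, cv2
from station import ctrl, cams
def shot(name, fn=None):
    p=cams.camera(name)
    if fn: cv2.imwrite('pics/'+fn, p['image'][:,:,::-1])
    np.savez('last_%s.npz'%name, **{k:np.asarray(v) for k,v in p.items()})
    return p
def load(name): 
    d=np.load('last_%s.npz'%name); return {k:d[k] for k in d.files}
def world(p):
    K=np.array([[p['fx'],0,p['cx']],[0,p['fy'],p['cy']],[0,0,1.]],float)
    h,w=p['depth'].shape
    uv=np.stack(np.meshgrid(np.arange(w),np.arange(h)),-1).reshape(-1,1,2).astype(float)
    n=cv2.undistortPoints(uv,K,np.asarray(p['dist_coeffs'],float)).reshape(h,w,2)
    d=p['depth']; c=np.dstack([n*d[...,None],d])
    R=cv2.Rodrigues(np.asarray(p['rvec'],float))[0]
    return (c-np.asarray(p['tvec'],float).reshape(3))@R
E
python3 - <<'E'
from h import *
print({k:v for k,v in ctrl.get_obs().items()})
for n in('scene','top'):
    p=shot(n,n+'0.png'); print(n,p['fx'],p['rvec'],p['tvec'],p['dist_coeffs'],(p['depth']>0).mean())
    for t in "large_tin small_tin large_brush small_brush dauber large_tray small_tray pot key_bowl shoe_tree".split():
        print(t,[(round(float(r['p']),2),np.round(np.array(r['at'])*[640,480]).tolist()) for r in cams.place_of(p,t)[:4]])
E
```

```text
pics
{'time_s': 0.0, 'qpos': array([-1.41659613e+00,  3.00497258e-01,  1.52157579e+00, -2.37868561e-05,
        1.32071282e+00, -6.66089465e-02]), 'joint_vel': array([-1.59385491e-04, -9.91351692e-04, -1.22416200e-05, -2.39042467e-05,
       -5.33622143e-04,  4.97640785e-05]), 'tau': array([ 3.54039121e-04, -5.31808484e+01, -3.52740133e+01,  7.08370563e-02,
        2.43698474e-02, -1.18856642e-04]), 'ee_pos': array([ 0.12040596, -0.53638671,  0.20487423]), 'eef_rot': array([-3.14040056e+00, -5.64309280e-05,  2.20815013e-01]), 'force': array([-0.28680579, -0.21920065,  0.30126844]), 'moment': array([ 0.04616671,  0.0455762 , -0.00176992]), 'grip_width': 0.093872451919589}
scene 588.6371254220563 [ 2.06869791  1.17181441 -0.49505249] [-0.20031124 -0.34433457  1.87327949] [-0.00225319  0.          0.          0.          0.        ] 0.9958430989583333
large_tin [(0.65, [431.0, 184.0]), (0.63, [398.0, 228.0])]
small_tin [(0.55, [345.0, 227.0])]
large_brush [(0.86, [361.0, 190.0])]
small_brush [(0.86, [233.0, 208.0]), (0.67, [281.0, 216.0])]
dauber [(0.78, [328.0, 263.0]), (0.56, [158.0, 324.0])]
large_tray [(0.81, [431.0, 182.0])]
small_tray [(0.68, [240.0, 261.0])]
pot [(0.58, [332.0, 316.0]), (0.41, [464.0, 252.0])]
key_bowl [(0.74, [405.0, 280.0])]
shoe_tree [(0.61, [463.0, 253.0])]
top 457.79679237104205 [ 2.20972912 -2.1431633   0.10314862] [-0.11803183  0.54808671  1.02096182] [0.01650676 0.         0.         0.         0.        ] 0.9961328125
large_tin [(0.82, [231.0, 210.0])]
small_tin [(0.69, [273.0, 245.0])]
large_brush [(0.76, [224.0, 293.0]), (0.22, [273.0, 247.0])]
small_brush [(0.72, [327.0, 295.0]), (0.72, [376.0, 348.0])]
dauber [(0.71, [509.0, 228.0]), (0.64, [329.0, 210.0])]
large_tray [(0.71, [147.0, 255.0])]
small_tray [(0.65, [410.0, 255.0]), (0.48, [279.0, 142.0])]
pot [(0.65, [364.0, 152.0])]
key_bowl [(0.64, [277.0, 144.0])]
shoe_tree [(0.76, [197.0, 146.0])]
```

View pics/top0.png

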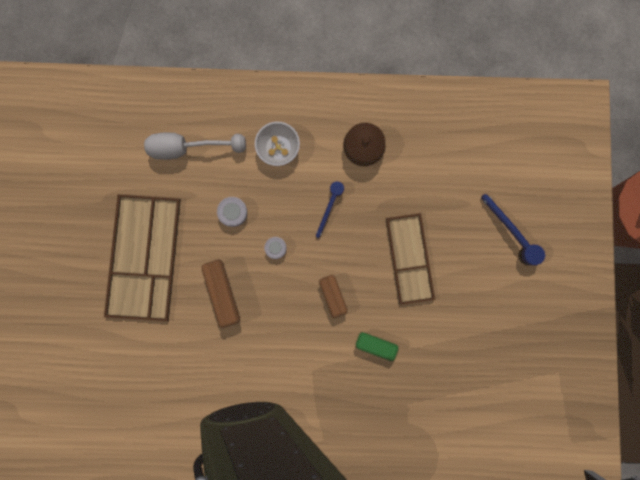

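View pics/scene0.png

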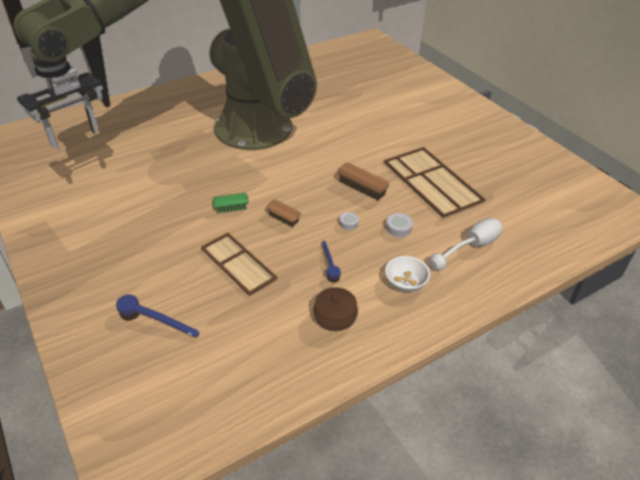

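The top view shows the large tray at (143,258), small tray (410,259), large tin (232,212), small tin (275,248), large brush (221,294), small brush (333,297), small dauber (330,208). The decoys are the green brush (377,347) and the big dauber (515,232). Now I'll measure them.

```bash
cat > m.py <<'E'
from h import *
def merged():
    out=[]
    for n in('top','scene'):
        p=load(n); W=world(p); out.append((W,p['image'].astype(int)))
    return out
def rect(P): 
    (c,s,a)=cv2.minAreaRect((P*1000).astype(np.float32)); return np.round(c,1),np.round(s,1),round(a,1)
E
python3 - <<'E'
from m import *
for n,(W,I) in zip(('top','scene'),merged()):
    tb=W[...,2]; r=(W[...,0]>0.25)&(W[...,0]<0.9)&(abs(W[...,1])<0.6)
    m0=r&(abs(tb)<0.008)
    print(n,'table z',np.median(tb[m0]),tb[m0].std())
    m=(r&(tb>0.016)&(tb<.1)).astype(np.uint8)
    k,l,st,c=cv2.connectedComponentsWithStats(m)
    for i in range(1,k):
        if st[i,4]<25: continue
        P=W[l==i]; zt=np.percentile(P[:,2],90); T=P[P[:,2]>zt-0.006]
        print(st[i,4],'px',np.round(c[i]),'z90',round(zt*1000,1),'all',rect(P[:,:2]),'top',rect(T[:,:2]),I[l==i].mean(0).round())
    # trays: dark strips
    g=I.sum(-1); 
    d=(r&(tb<0.02)&(tb>-.01)&(g<200)).astype(np.uint8)
    d=cv2.morphologyEx(d,cv2.MORPH_CLOSE,np.ones((3,3)))
    k,l,st,c=cv2.connectedComponentsWithStats(d)
    for i in range(1,k):
        if st[i,4]<120: continue
        P=W[l==i]; print('dark',st[i,4],np.round(c[i]),'z',np.percentile(P[:,2],[10,50,90]).round(4),rect(P[:,:2]),I[l==i].mean(0).round())
E
```

```text
top table z -0.0005424206700640126 0.002294730773096918
678 px [276. 140.] z90 36.1 all (array([776.2,  11. ]), array([103.7, 104.2]), 67.1) top (array([776.2,  11. ]), array([103.7, 104.2]), 67.1) [129. 122. 119.]
1496 px [364. 144.] z90 60.0 all (array([ 779.4, -191.8]), array([96.7, 94.9]), 17.1) top (array([ 781.6, -192.1]), array([83.2, 84.9]), 58.7) [67. 47. 35.]
1400 px [183. 144.] z90 58.4 all (array([768.9, 198.3]), array([ 58.9, 225. ]), 5.4) top (array([761.6, 265.2]), array([75.9, 45.7]), 83.5) [131. 125. 123.]
323 px [333. 198.] z90 28.8 all (array([ 644.3, -115.2]), array([ 32.9, 106.4]), 61.8) top (array([ 654.5, -118.9]), array([32.2, 84.9]), 59.1) [56. 57. 84.]
899 px [518. 237.] z90 41.2 all (array([ 590.9, -528.9]), array([193.2,  46.8]), 41.9) top (array([ 555.5, -555. ]), array([105.7,  45. ]), 49.9) [51. 53. 81.]
691 px [231. 212.] z90 26.7 all (array([615.1, 110. ]), array([66.5, 66.1]), 10.6) top (array([615.6, 109.9]), array([66.9, 65.1]), 6.0) [133. 128. 130.]
365 px [275. 248.] z90 23.1 all (array([535.5,   5.6]), array([49.4, 46.9]), 46.9) top (array([535.
[... 1816 characters left out ...]
, array([ 31.5, 114.1]), 62.3) top (array([ 660.1, -117.6]), array([30.6, 81. ]), 57.3) [ 77.  77. 109.]
644 px [408. 271.] z90 36.1 all (array([777.1,  11.8]), array([103.8, 102.3]), 83.2) top (array([777.1,  11.8]), array([103.8, 102.3]), 83.2) [195. 189. 182.]
1557 px [336. 308.] z90 60.2 all (array([ 785.6, -192. ]), array([95.4, 97. ]), 19.0) top (array([ 784.3, -192.3]), array([86.7, 83.4]), 32.6) [91. 65. 48.]
857 px [148. 312.] z90 41.0 all (array([ 601.8, -539.6]), array([196. ,  48.1]), 32.1) top (array([ 570.6, -565.5]), array([117.6,  45.9]), 22.7) [ 75.  76. 111.]
dark 200 [361. 188.] z [0.0055 0.0122 0.0188] (array([ 954.6, -239.4]), array([ 123. , 1334.3]), 55.4) [62. 51. 41.]
```

```bash
cat > fit.py <<'E'
from m import *
from scipy.optimize import minimize
TR={'large':(284,144,[(-90,20,92,92),(49,29,174,74),(49,-40,174,52),(-90,-49,92,34)]),
    'small':(203,82,[(-60.5,0,70,70),(38,0,115,70)])}
def model(name,skip=()):
    X,Y,C=TR[name]; g=np.stack(np.meshgrid(np.arange(-X/2-8,X/2+9,2.),np.arange(-Y/2-8,Y/2+9,2.)),-1).reshape(-1,2)
    out=(abs(g[:,0])>X/2+1)|(abs(g[:,1])>Y/2+1)
    fl=np.zeros(len(g),bool); drop=fl.copy()
    for i,(cx,cy,w,h) in enumerate(C):
        a=(abs(g[:,0]-cx)<w/2)&(abs(g[:,1]-cy)<h/2)
        if i in skip: drop|=a
        else: fl|=a
    z=np.where(out,0,np.where(fl,.004,.012)); lab=np.where(out,2,np.where(fl,1,0))
    k=~drop
    return np.c_[g/1000,z][k],lab[k]
def fit(p,name,x0,skip=()):
    M,lab=model(name,skip)
    G=cv2.GaussianBlur(p['image'].astype(np.float32).mean(-1),(0,0),0.7)
    K=np.array([[p['fx'],0,p['cx']],[0,p['fy'],p['cy']],[0,0,1.]],float)
    def cost(q):
        c,s=np.cos(q[2]),np.sin(q[2])
        W=M.copy(); W[:,:2]=M[:,:2]@np.array([[c,s],[-s,c]])+q[:2]
        uv=cv2.projectPoints(W,p['rvec'].astype(float),p['tvec'].astype(float),K,p['dist_coeffs'].astype(float))[0].reshape(1,-1,2).astype(np.float32)
        v=cv2.remap(G,uv[...,0],uv[...,1],cv2.INTER_LINEAR)[0]
        return sum(v[lab==i].var()*(lab==i).mean() for i in range(3))
    best=None
    for dx in(-.01,0,.01):
        for dy in(-.01,0,.01):
            S=np.array([x0]*4,float)+[dx,dy,0]; S[1,0]+=.006;S[2,1]+=.006;S[3,2]+=.05
            r=minimize(cost,S[0],method='Nelder-Mead',options=dict(initial_simplex=S,xatol=1e-4,fatol=1e-3))
            if best is None or r.fun<best.fun: best=r
    return best.x.round(4),round(best.fun,1)
E
python3 - <<'E'
from fit import *
for n in('top','scene'):
    p=load(n); W=world(p)
    print(n,'large',fit(p,'large',[.51,.30,-.09]),'small',fit(p,'small',[.51,-.30,.13]))
    I=p['image'].astype(int); b=(I[...,2]>I[...,0]*1.25)&(W[...,1]>-.3)&(W[...,1]<0)&(W[...,0]>.5)&(W[...,0]<.75)&(W[...,2]<.1)
    P=W[b]; H=P[P[:,2]>.024]
    print('dauber',rect(P[:,:2]),rect(H[:,:2]), cv2.minEnclosingCircle((H[:,:2]*1000).astype(np.float32)))
    # handle direction
    c=np.array(cv2.minEnclosingCircle((H[:,:2]).astype(np.float32))[0]); Q=P[np.hypot(*(P[:,:2]-c).T)>.03]
    v=c-Q[:,:2].mean(0); print('yaw',np.degrees(np.arctan2(v[1],v[0])))
    from scipy.spatial.distance import pdist
    print('length',pdist(P[:,:2]).max())
E
```

```text
top large (array([ 0.9168,  0.0839, -1.4552]), np.float64(12.9)) small (array([ 0.4668, -0.2184,  0.1776]), np.float64(14.3))
dauber (array([ 631., -108.]), array([ 28.8, 133.1]), 64.0) (array([ 655.8, -118.4]), array([28.5, 78.6]), 60.8) ((653.3790893554688, -122.34514617919922), 39.57088088989258)
yaw -20.64124034777419
length 0.13398900981343145
scene large (array([ 0.504 ,  0.3162, -0.04  ]), np.float64(447.3)) small (array([ 0.5072, -0.2058,  0.1744]), np.float64(23.6))
dauber (array([ 633.2, -115.5]), array([ 27.8, 132.4]), 69.8) (array([ 664.2, -122.4]), array([28., 69.]), 58.7) ((662.5003051757812, -125.21934509277344), 35.31126403808594)
yaw -18.918844531223534
length 0.13240964309919456
```

```bash
sed -i 's/return sum(v\[lab==i\].*/m=[v[lab==i].mean() for i in range(3)]; return m[0]-min(m[1],m[2]) + 0.3*v[lab==0].std()/' fit.py
python3 - <<'E'
from fit import *
for n in('top','scene'):
    p=load(n); W=world(p)
    pl,ps=((145,258),(410,259)) if n=='top' else ((434,181),(239,262))
    a=np.median(W[pl[1]-4:pl[1]+5,pl[0]-4:pl[0]+5].reshape(-1,3),0); b=np.median(W[ps[1]-4:ps[1]+5,ps[0]-4:ps[0]+5].reshape(-1,3),0); print(a,b)
    print(n,'large',fit(p,'large',[a[0],a[1],-.05]),'small',fit(p,'small',[b[0],b[1],.13]))
    I=p['image'].astype(int); b=(I[...,2]>I[...,0]*1.25)&(W[...,1]>-.3)&(W[...,1]<0)&(W[...,0]>.5)&(W[...,0]<.75)&(W[...,2]<.1)
    P=W[b]; u=np.array([np.cos(-.35),np.sin(-.35)]); w=np.array([-u[1],u[0]])
    s=P[:,:2]@u; t=P[:,:2]@w
    for lo in np.arange(s.min(),s.max(),.01):
        k=(s>=lo)&(s<lo+.01); print(n,round(lo,3),round(t[k].min(),4),round(t[k].max(),4),round(P[k,2].max(),4))
E
```

```text
[0.50360817 0.30474194 0.00393487] [ 0.5201851  -0.30675619  0.00406598]
top large (array([ 0.505 ,  0.3104, -0.0391]), np.float64(-20.5)) small (array([ 0.5199, -0.3051,  0.1734]), np.float64(-22.9))
top 0.562 0.1071 0.1131 0.0141
top 0.572 0.1057 0.1135 0.0169
top 0.582 0.1061 0.1135 0.0185
top 0.592 0.1057 0.1135 0.021
top 0.602 0.1056 0.1128 0.0221
top 0.612 0.1055 0.1132 0.0256
top 0.622 0.1058 0.1134 0.0256
top 0.632 0.1059 0.1131 0.0279
top 0.642 0.1054 0.1132 0.0275
top 0.652 0.105 0.1139 0.0286
top 0.662 0.0968 0.1196 0.0315
top 0.672 0.0952 0.1229 0.0317
top 0.682 0.0947 0.1239 0.034
top 0.692 0.1032 0.1178 0.0295
[0.51472831 0.31593408 0.00462626] [ 0.52031514 -0.30114027  0.00383336]
scene large (array([ 0.5138,  0.3058, -0.0385]), np.float64(-38.6)) small (array([ 0.5275, -0.3069,  0.1681]), np.float64(-27.9))
scene 0.568 0.1077 0.112 0.0141
scene 0.578 0.1064 0.1119 0.0166
scene 0.588 0.107 0.1127 0.019
scene 0.598 0.1067 0.112 0.023
scene 0.608 0.1067 0.1114 0.0236
scene 0.618 0.1072 0.1097 0.0224
scene 0.628 0.1067 0.1123 0.0291
scene 0.638 0.1065 0.1116 0.0278
scene 0.648 0.1058 0.1118 0.0295
scene 0.658 0.1062 0.1121 0.0294
scene 0.668 0.0991 0.1205 0.0296
scene 0.678 0.0946 0.1224 0.0319
scene 0.688 0.0958 0.1224 0.0319
scene 0.698 0.1062 0.1159 0.029
```

Request:
{"api": "servo_tool", "payload": {"rows": [[0.2,0.26,-0.03,0,0,0.2,1],[0.2,0.26,-0.03,0,0,0.2,1],[0.2,0.26,-0.03,0,0,0.2,1],[0.2,0.26,-0.03,0,0,0.2,1],[0.2,0.26,-0.03,0,0,0.2,1],[0.2,0.26,-0.03,0,0,0.2,1],[0.2,0.26,-0.03,0,0,0.2,1],[0.2,0.26,-0.03,0,0,0.2,1]], "newtons": 15}}

```text
time_s: 1.77
ee_pos: [0.3214, -0.2746, 0.1755]
eef_rot: [3.141, -0.0, 0.421]
force: [0.3, 0.1, -0.5]
grip_width: 0.0937
```

Request:
{"api": "servo_tool", "payload": {"rows": [[0.2956,0.3846,-0.055,0,0,0.325,1],[0.2956,0.3846,-0.055,0,0,0.325,1],[0.2956,0.3846,-0.055,0,0,0.325,1],[0.2956,0.3846,-0.055,0,0,0.325,1],[0.2956,0.3846,-0.055,0,0,0.325,1],[0.2956,0.3846,-0.055,0,0,0.325,1],[0.2956,0.3846,-0.055,0,0,0.325,1],[0.2956,0.3846,-0.055,0,0,0.325,1]]}}

```text
time_s: 2.43
ee_pos: [0.523, -0.0117, 0.138]
eef_rot: [3.141, -0.001, 0.746]
force: [-0.4, -0.9, 0.3]
grip_width: 0.094
```

Request:
{"api": "servo_tool", "payload": {"rows": [[0.02,0.03,0,0,0,0,1],[0.04,0.05,0,0,0,0,1],[0.04,0.05,0,0,0,0,1],[0.04,0.05,0,0,0,0,1],[0.04,0.05,0,0,0,0,1],[0.04,0.05,0,0,0,0,1],[0.04,0.05,0,0,0,0,1],[0.04,0.05,0,0,0,0,1]]}}

```text
time_s: 3.1
ee_pos: [0.5628, 0.0376, 0.1383]
eef_rot: [3.14, -0.001, 0.745]
force: [0.2, -0.0, 0.3]
grip_width: 0.0939
```

Request:
{"api": "servo_tool", "payload": {"rows": [[0.025,0.033,-0.01,0,0,0,1],[0.0542,0.0724,-0.03,0,0,0,1],[0.0542,0.0724,-0.06,0,0,0,1],[0.0542,0.0724,-0.08,0,0,0,1],[0.0542,0.0724,-0.08,0,0,0,1],[0.0542,0.0724,-0.08,0,0,0,1],[0.0542,0.0724,-0.08,0,0,0,1],[0.0542,0.0724,-0.08,0,0,0,1]]}}

```text
time_s: 3.77
ee_pos: [0.6178, 0.1095, 0.0605]
eef_rot: [3.139, -0.003, 0.744]
force: [-0.6, -0.9, 0.5]
grip_width: 0.094
```

```bash
python3 - <<'E'
from h import *
for n in('top','scene'):
    p=shot(n); cv2.imwrite('pics/%s1.png'%n,cv2.resize(p['image'][100:340,100:420,::-1] if n=='top' else p['image'][80:320,260:580,::-1],None,fx=2.4,fy=2.4,interpolation=2))
print(ctrl.get_obs()['ee_pos'])
E
```

```text
[0.6176161  0.10961206 0.06001585]
```

View pics/scene1.png

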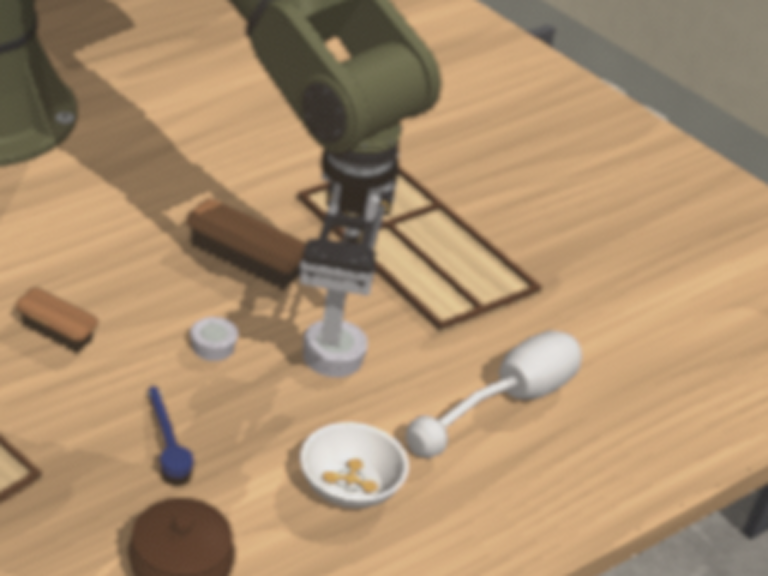

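View pics/top1.png

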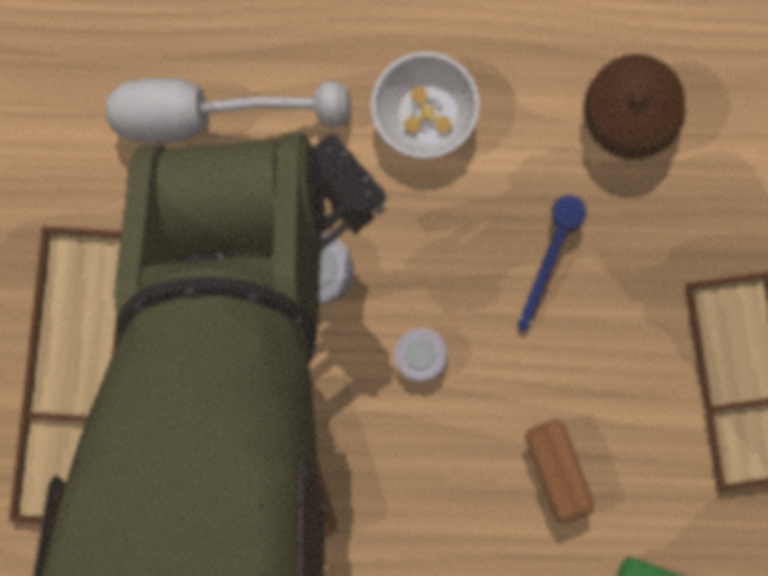

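The scene view shows the gripper at (335,300) above the large tin (335,347), with the jaws roughly along the line of sight. I'll descend slowly.

Request:
{"api": "servo_tool", "payload": {"rows": [[0,0,-0.01,0,0,0,1],[0,0,-0.02,0,0,0,1],[0,0,-0.03,0,0,0,1],[0,0,-0.04,0,0,0,1],[0,0,-0.045,0,0,0,1],[0,0,-0.05,0,0,0,1],[0,0,-0.05,0,0,0,1],[0,0,-0.05,0,0,0,1]]}}

```text
time_s: 4.53
ee_pos: [0.6176, 0.1097, 0.0099]
eef_rot: [3.139, -0.003, 0.744]
force: [-0.2, -0.7, -0.2]
grip_width: 0.0939
```

Request:
{"api": "servo_tool", "payload": {"rows": [[0,0,0,0,0,0,0.3],[0,0,0,0,0,0,0.3],[0,0,0,0,0,0,0.3],[0,0,0,0,0,0,0.3],[0,0,0,0,0,0,0.3],[0,0,0,0,0,0,0.3],[0,0,0,0,0,0,0.3],[0,0,0,0,0,0,0.3]], "newtons": 15}}

```text
time_s: 5.2
ee_pos: [0.6177, 0.1096, 0.0101]
eef_rot: [3.139, -0.003, 0.744]
force: [-0.7, -0.2, 3.0]
grip_width: 0.0675
```

Request:
{"api": "servo_tool", "payload": {"rows": [[0,0,0,0,0,0,-1],[0,0,0.01,0,0,0,-1],[0,0,0.03,0,0,0,-1],[0,0,0.06,0,0,0,-1],[0,0,0.09,0,0,0,-1],[-0.02,0.02,0.09,0,0,0,-1],[-0.04,0.045,0.09,0,0,0,-1],[-0.065,0.07,0.09,0,0,0,-1]], "newtons": 20}}

```text
time_s: 5.87
ee_pos: [0.5524, 0.18, 0.101]
eef_rot: [3.138, -0.004, 0.743]
force: [0.3, 1.3, -1.7]
grip_width: 0.0673
```

Request:
{"api": "servo_tool", "payload": {"rows": [[-0.025,0.028,0,0,0,0,-1],[-0.05,0.057,0,0,0,0,-1],[-0.075,0.085,0,0,0,0,-1],[-0.1,0.113,0,0,0,0,-1],[-0.12,0.136,0,0,0,0,-1],[-0.134,0.1516,-0.01,0,0,0,-1],[-0.134,0.1516,-0.03,0,0,0,-1],[-0.134,0.1516,-0.045,0,0,0,-1]]}}

```text
time_s: 6.53
ee_pos: [0.4175, 0.3326, 0.0559]
eef_rot: [3.138, -0.005, 0.745]
force: [0.2, -0.6, -2.1]
grip_width: 0.0674
```

```bash
python3 - <<'E'
from h import *
for n in('top','scene'):
    p=shot(n); cv2.imwrite('pics/%s2.png'%n,cv2.resize(p['image'][180:340,60:270,::-1] if n=='top' else p['image'][100:260,340:550,::-1],None,fx=3.5,fy=3.5,interpolation=2))
print(ctrl.get_obs()['ee_pos'])
E
```

```text
[0.41723018 0.33110316 0.05448064]
```

View pics/scene2.png

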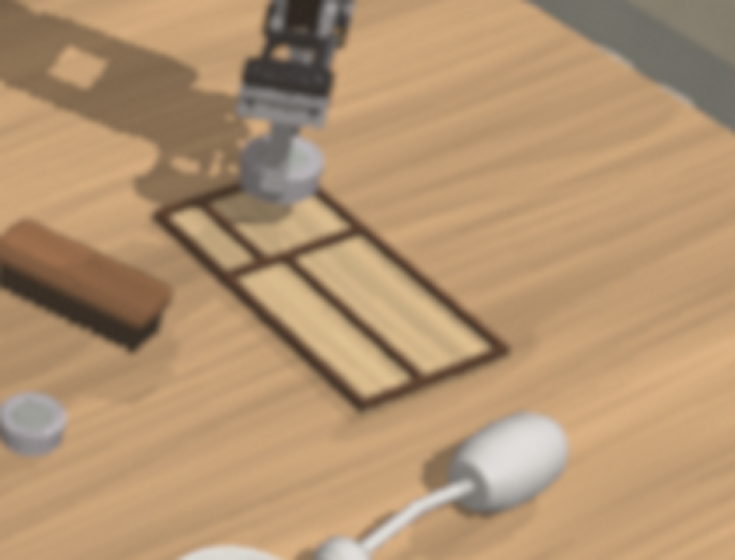

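View pics/top2.png

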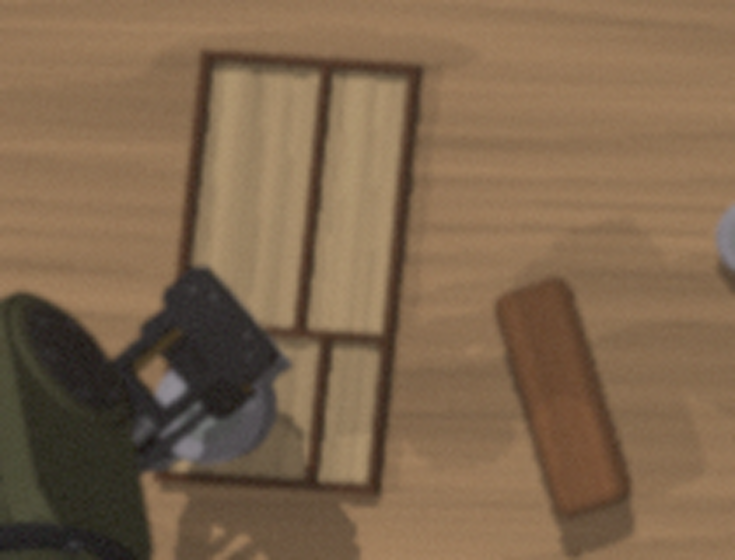

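```bash
python3 - <<'E'
from fit import *
for n in('top','scene'):
    p=load(n); W=world(p); I=p['image'].astype(int)
    m=(W[...,0]>.36)&(W[...,0]<.48)&(W[...,1]>.27)&(W[...,1]<.39)&(W[...,2]>.060)&(W[...,2]<.08)&(I.min(-1)>70)&(np.ptp(I,-1)<25)
    P=W[m]; print(n,m.sum(),np.percentile(P[:,2],[10,50,90]),rect(P[:,:2]),cv2.minEnclosingCircle((P[:,:2]*1000).astype(np.float32)))
    print(fit(p,'large',[.508,.307,-.039],skip=(0,)))
E
```

```text
top 341 [0.06693865 0.06950992 0.07193943] (array([409.4, 329.8]), array([66.9, 55. ]), 87.6) ((412.4876403808594, 326.76031494140625), 39.11459732055664)
(array([ 0.5055,  0.3102, -0.0364]), np.float64(-19.9))
scene 212 [0.06317546 0.06748655 0.07331164] (array([424.3, 328.5]), array([71. , 72.4]), 79.7) ((419.5763244628906, 326.4227294921875), 45.66729736328125)
(array([ 0.5132,  0.3059, -0.04  ]), np.float64(-34.8))
```

Request:
{"api": "servo_tool", "payload": {"rows": [[0.001,0.0005,-0.008,0,0,0,-1],[0.001,0.0005,-0.016,0,0,0,-1],[0.001,0.0005,-0.023,0,0,0,-1],[0.001,0.0005,-0.029,0,0,0,-1],[0.001,0.0005,-0.034,0,0,0,-1],[0.001,0.0005,-0.037,0,0,0,-1],[0.001,0.0005,-0.038,0,0,0,-1],[0.001,0.0005,-0.038,0,0,0,-1]]}}

```text
time_s: 7.3
ee_pos: [0.4182, 0.3316, 0.0164]
eef_rot: [3.139, -0.0, 0.744]
force: [-0.6, 0.6, -0.8]
grip_width: 0.0677
```

Request:
{"api": "servo_tool", "payload": {"rows": [[0,0,-0.0005,0,0,0,-1],[0,0,-0.001,0,0,0,-1],[0,0,-0.0015,0,0,0,-1],[0,0,-0.002,0,0,0,-1],[0,0,-0.0023,0,0,0,-1],[0,0,-0.0025,0,0,0,-1],[0,0,-0.0025,0,0,0,-1],[0,0,-0.0025,0,0,0,-1]]}}

```text
time_s: 7.97
ee_pos: [0.4183, 0.3316, 0.0141]
eef_rot: [3.139, -0.0, 0.744]
force: [-0.9, -2.0, 4.2]
grip_width: 0.0677
```

Request:
{"api": "servo_tool", "payload": {"rows": [[0,0,0,0,0,0,0.62],[0,0,0,0,0,0,0.62],[0,0,0,0,0,0,0.62],[0,0,0.0,0,0,0,0.62],[0,0,0.01,0,0,0,0.62],[0,0,0.025,0,0,0,0.62],[0,0,0.05,0,0,0,0.62],[0,0,0.08,0,0,0,0.62]]}}

```text
time_s: 8.63
ee_pos: [0.4176, 0.3312, 0.0946]
eef_rot: [3.139, 0.002, 0.744]
force: [0.2, -0.2, -0.4]
grip_width: 0.076
```

Request:
{"api": "servo_tool", "payload": {"rows": [[0.002,-0.04,0,0,0,-0.1,1],[0.005,-0.08,0,0,0,-0.2,1],[0.008,-0.12,0,0,0,-0.3,1],[0.011,-0.16,0,0,0,-0.391,1],[0.0134,-0.19,0,0,0,-0.391,1],[0.0134,-0.2084,-0.005,0,0,-0.391,1],[0.0134,-0.2084,-0.015,0,0,-0.391,1],[0.0134,-0.2084,-0.025,0,0,-0.391,1]]}}

```text
time_s: 9.3
ee_pos: [0.4314, 0.1224, 0.0699]
eef_rot: [3.139, 0.0, 0.351]
force: [0.1, -0.2, 0.1]
grip_width: 0.0938
```

```bash
python3 - <<'E'
from h import *
for n in('top','scene'):
    p=shot(n); cv2.imwrite('pics/%s3.png'%n,cv2.resize(p['image'][180:340,60:270,::-1] if n=='top' else p['image'][100:260,300:510,::-1],None,fx=3.5,fy=3.5,interpolation=2))
print(ctrl.get_obs()['ee_pos'])
E
```

```text
[0.43022715 0.12321062 0.068349  ]
```

View pics/scene3.png

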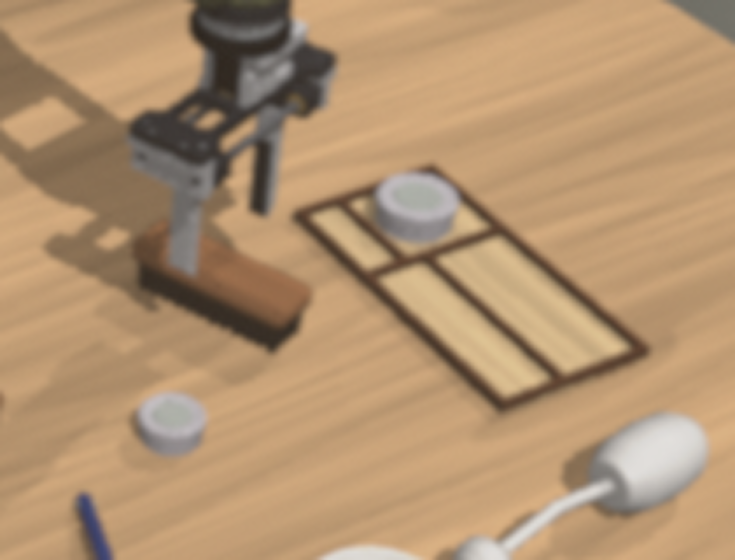

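View pics/top3.png

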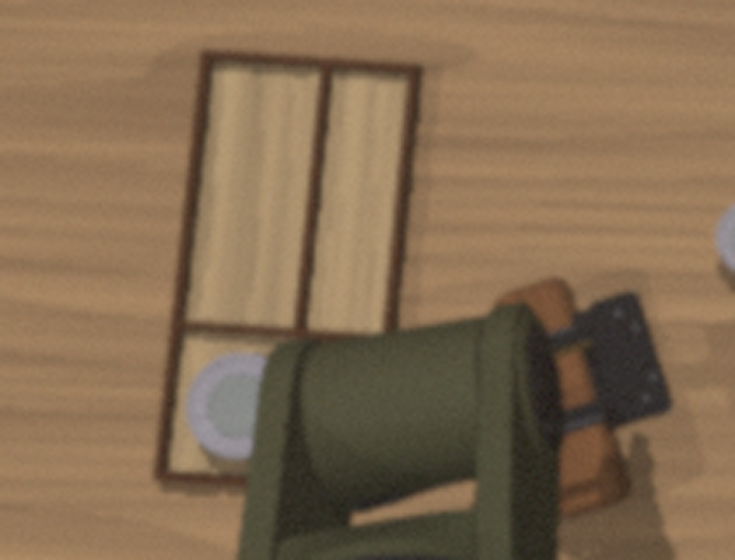

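The tin sits within its compartment: (415,205) in the scene crop, (235,405) in the top crop. The jaws straddle the brush.

Request:
{"api": "servo_tool", "payload": {"rows": [[0.0005,0,-0.01,0,0,0,1],[0.0005,0,-0.02,0,0,0,1],[0.0005,0,-0.03,0,0,0,1],[0.0005,0,-0.04,0,0,0,1],[0.0005,0,-0.046,0,0,0,1],[0.0005,0,-0.05,0,0,0,1],[0.0005,0,-0.05,0,0,0,1],[0.0005,0,-0.05,0,0,0,0.5]]}}

```text
time_s: 10.07
ee_pos: [0.4308, 0.1232, 0.0183]
eef_rot: [3.14, 0.004, 0.353]
force: [-0.1, 0.2, 0.1]
grip_width: 0.0903
```

Request:
{"api": "servo_tool", "payload": {"rows": [[0,0,0,0,0,0,0],[0,0,0,0,0,0,0],[0,0,0,0,0,0,-0.2],[0,0,0,0,0,0,-0.2],[0,0,0,0,0,0,-0.2],[0,0,0,0,0,0,-0.2],[0,0,0,0,0,0,-1],[0,0,0,0,0,0,-1]]}}

```text
time_s: 10.73
ee_pos: [0.4308, 0.1232, 0.0184]
eef_rot: [3.14, 0.004, 0.353]
force: [0.6, -0.2, 2.1]
grip_width: 0.05
```

Request:
{"api": "servo_tool", "payload": {"rows": [[0,0,0.005,0,0,0,-1],[0,0,0.02,0,0,0,-1],[0,0,0.045,0,0,0,-1],[0,0,0.075,0,0,0,-1],[0.015,0.025,0.09,0,0,-0.08,-1],[0.034,0.057,0.09,0,0,-0.18,-1],[0.053,0.089,0.09,0,0,-0.28,-1],[0.072,0.12,0.09,0,0,-0.391,-1]], "newtons": 25}}

```text
time_s: 11.4
ee_pos: [0.5035, 0.2449, 0.1091]
eef_rot: [3.14, 0.003, -0.043]
force: [-0.4, -1.2, -1.1]
grip_width: 0.0499
```

Request:
{"api": "servo_tool", "payload": {"rows": [[0.018,0.03,0,0,0,0.004,-1],[0.036,0.06,0,0,0,0.004,-1],[0.05,0.082,-0.005,0,0,0.004,-1],[0.0541,0.0903,-0.02,0,0,0.004,-1],[0.0541,0.0903,-0.035,0,0,0.004,-1],[0.0541,0.0903,-0.05,0,0,0.004,-1],[0.0541,0.0903,-0.06,0,0,0.004,-1],[0.0541,0.0903,-0.06,0,0,0.004,-1]]}}

```text
time_s: 12.07
ee_pos: [0.5565, 0.3345, 0.0468]
eef_rot: [3.138, 0.007, -0.039]
force: [-0.5, -0.3, -1.7]
grip_width: 0.0499
```

```bash
python3 - <<'E'
from h import *
for n in('top','scene'):
    p=shot(n); cv2.imwrite('pics/%s4.png'%n,cv2.resize(p['image'][180:340,60:270,::-1] if n=='top' else p['image'][100:260,340:550,::-1],None,fx=3.5,fy=3.5,interpolation=2))
print(ctrl.get_obs()['ee_pos'])
E
```

```text
[0.55770593 0.33505448 0.04957446]
```

View pics/scene4.png

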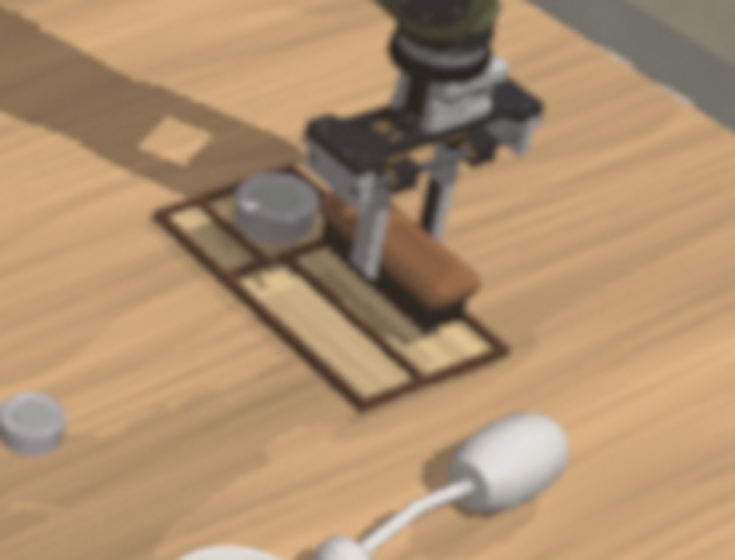

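View pics/top4.png

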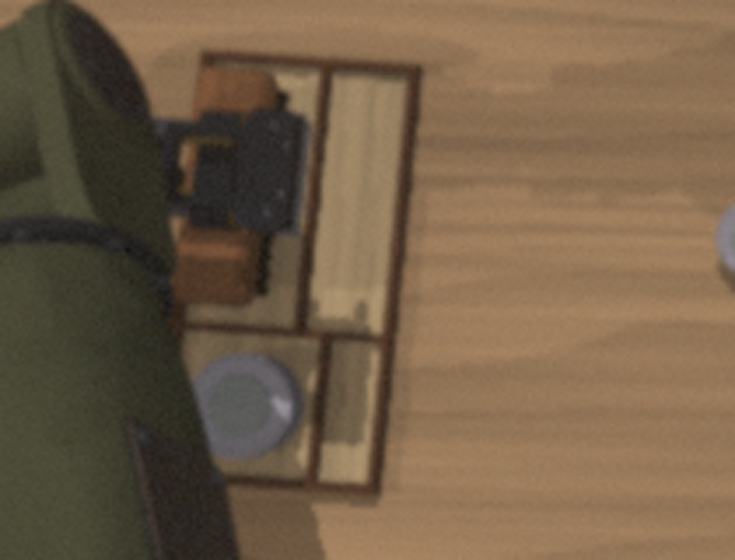

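```bash
python3 - <<'E'
from fit import *
for n in('top','scene'):
    p=load(n); W=world(p); I=p['image'].astype(int)
    m=(W[...,0]>.46)&(W[...,0]<.66)&(W[...,1]>.27)&(W[...,1]<.39)&(W[...,2]>.072)&(W[...,2]<.086)&(I[...,0]>I[...,2]*1.4)
    P=W[m]; print(n,m.sum(),np.percentile(P[:,2],[10,50,90]),rect(P[:,:2]))
E
```

```text
top 625 [0.07269148 0.07459156 0.0770987 ] (array([554.8, 333.1]), array([ 48.1, 148.4]), 87.8)
scene 402 [0.07342072 0.07657491 0.07976097] (array([560.4, 335.8]), array([ 54. , 155.5]), 86.6)
```

Request:
{"api": "servo_tool", "payload": {"rows": [[0.001,0.0005,-0.006,0,0,0,-1],[0.001,0.0005,-0.012,0,0,0,-1],[0.001,0.0005,-0.017,0,0,0,-1],[0.001,0.0005,-0.021,0,0,0,-1],[0.001,0.0005,-0.024,0,0,0,-1],[0.001,0.0005,-0.025,0,0,0,-1],[0.001,0.0005,-0.026,0,0,0,-1],[0.001,0.0005,-0.0265,0,0,0,-1]]}}

```text
time_s: 12.83
ee_pos: [0.5587, 0.3356, 0.0231]
eef_rot: [3.14, 0.003, -0.039]
force: [-0.3, 0.6, -0.8]
grip_width: 0.0499
```

Request:
{"api": "servo_tool", "payload": {"rows": [[0,0,-0.0003,0,0,0,-1],[0,0,-0.0006,0,0,0,-1],[0,0,-0.0009,0,0,0,-1],[0,0,-0.001,0,0,0,-1],[0,0,-0.001,0,0,0,-1],[0,0,-0.001,0,0,0,-1],[0,0,-0.001,0,0,0,-1],[0,0,-0.001,0,0,0,-1]]}}

```text
time_s: 13.5
ee_pos: [0.5589, 0.3357, 0.0225]
eef_rot: [3.14, 0.003, -0.039]
force: [-2.6, -0.9, 6.0]
grip_width: 0.0497
```

Request:
{"api": "servo_tool", "payload": {"rows": [[0,0,0,0,0,0,0.4],[0,0,0,0,0,0,0.4],[0,0,0,0,0,0,0.4],[0,0,0,0,0,0,0.4],[0,0,0.01,0,0,0,0.4],[0,0,0.03,0,0,0,0.4],[0,0,0.06,0,0,0,0.4],[0,0,0.09,0,0,0,0.4]]}}

```text
time_s: 14.17
ee_pos: [0.5585, 0.3354, 0.1137]
eef_rot: [3.14, 0.004, -0.039]
force: [-0.8, -0.2, 0.4]
grip_width: 0.066
```

Request:
{"api": "servo_tool", "payload": {"rows": [[0.01,-0.039,0,0,0,-0.05,0.6],[0.02,-0.078,0,0,0,-0.1,0.6],[0.03,-0.117,0,0,0,-0.15,0.6],[0.04,-0.156,0,0,0,-0.2,0.6],[0.05,-0.195,0,0,0,-0.25,0.6],[0.06,-0.234,0,0,0,-0.31,0.6],[0.07,-0.273,0,0,0,-0.31,0.6],[0.08,-0.312,0,0,0,-0.31,0.6]]}}

```text
time_s: 14.83
ee_pos: [0.6388, 0.0215, 0.1147]
eef_rot: [3.14, 0.003, -0.35]
force: [0.4, 0.5, -0.1]
grip_width: 0.0748
```

Request:
{"api": "servo_tool", "payload": {"rows": [[0.01,-0.039,0,0,0,0,0.6],[0.02,-0.078,0,0,0,0,0.6],[0.03,-0.117,-0.01,0,0,0,0.6],[0.04,-0.155,-0.02,0,0,0,0.6],[0.04,-0.155,-0.04,0,0,0,0.6],[0.04,-0.155,-0.055,0,0,0,0.6],[0.04,-0.155,-0.055,0,0,0,0.6],[0.04,-0.155,-0.055,0,0,0,0.6]]}}

```text
time_s: 15.5
ee_pos: [0.6786, -0.1334, 0.06]
eef_rot: [3.14, 0.004, -0.35]
force: [1.8, 0.7, 0.4]
grip_width: 0.0749
```

```bash
python3 - <<'E'
from h import *
for n in('top','scene'):
    p=shot(n); cv2.imwrite('pics/%s5.png'%n,cv2.resize(p['image'][120:280,230:440,::-1] if n=='top' else p['image'][180:340,240:450,::-1],None,fx=3.5,fy=3.5,interpolation=2))
print(ctrl.get_obs()['ee_pos'])
E
```

```text
[ 0.67947762 -0.13323333  0.06160073]
```

View pics/scene5.png

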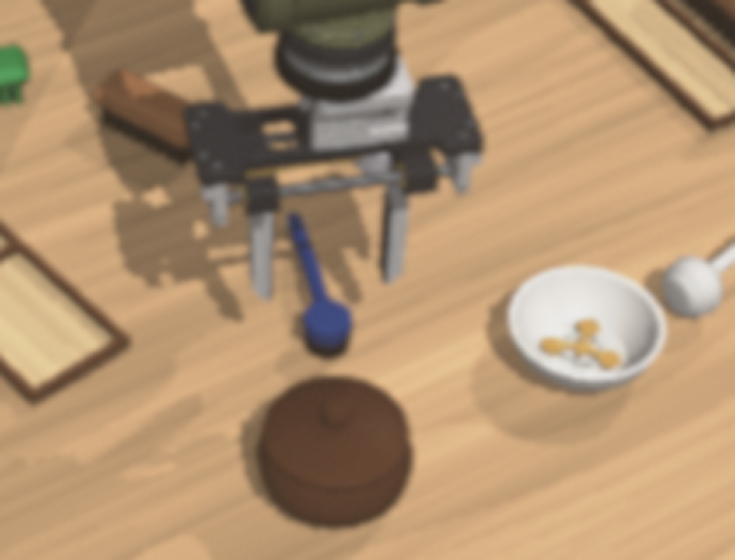

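View pics/top5.png

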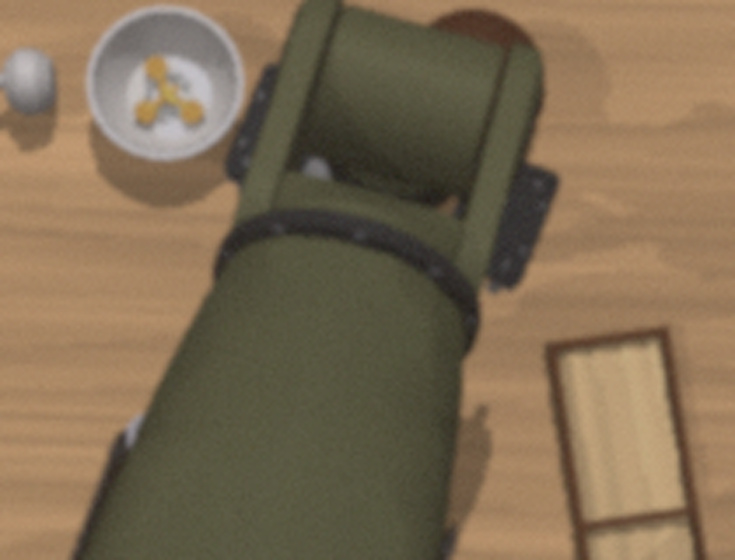

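```bash
python3 - <<'E'
from fit import *
p=load('scene'); K=np.array([[p['fx'],0,p['cx']],[0,p['fy'],p['cy']],[0,0,1.]],float)
t=np.array([.6795,-.1332,.0616]); y=np.array([np.sin(.35),np.cos(.35),0])
pts=np.array([t,t+y*.0437,t-y*.0437,[.679,-.132,.028],[.679,-.132,0.0]])
uv=cv2.projectPoints(pts,p['rvec'],p['tvec'],K,p['dist_coeffs'])[0].reshape(-1,2)
print((uv-[240,180])*3.5)
E
```

```text
[[324.9720299  281.07939119]
 [389.41453461 272.45229208]
 [259.91071982 289.78890297]
 [324.57965524 315.10140714]
 [323.34906877 343.51201553]]
```

Request:
{"api": "servo_tool", "payload": {"rows": [[0.002,0.0,-0.01,0,0,0,0.6],[0.002,0.0,-0.02,0,0,0,0.5],[0.002,0.0,-0.03,0,0,0,0.5],[0.002,0.0,-0.04,0,0,0,0.5],[0.002,0.0,-0.048,0,0,0,0.5],[0.002,0.0,-0.0525,0,0,0,0.5],[0.002,0.0,-0.0525,0,0,0,0.5],[0.002,0.0,-0.0525,0,0,0,0.5]]}}

```text
time_s: 16.27
ee_pos: [0.6814, -0.1333, 0.0089]
eef_rot: [3.14, 0.001, -0.349]
force: [-0.5, -0.5, 0.3]
grip_width: 0.0705
```

Request:
{"api": "servo_tool", "payload": {"rows": [[0,0,0,0,0,0,0.1],[0,0,0,0,0,0,-0.1],[0,0,0,0,0,0,-0.2],[0,0,0,0,0,0,-0.3],[0,0,0,0,0,0,-0.4],[0,0,0,0,0,0,-0.5],[0,0,0,0,0,0,-0.5],[0,0,0,0,0,0,-0.5]], "newtons": 15}}

```text
time_s: 16.93
ee_pos: [0.6815, -0.1332, 0.0091]
eef_rot: [3.14, 0.001, -0.349]
force: [-0.3, 0.3, 1.1]
grip_width: 0.0337
```

Request:
{"api": "servo_tool", "payload": {"rows": [[0,0,0.002,0,0,0,-1],[0,0,0.008,0,0,0,-1],[0,0,0.018,0,0,0,-1],[0,0,0.03,0,0,0,-1],[0,0,0.045,0,0,0,-1],[0,0,0.06,0,0,0,-1],[0,0,0.07,0,0,0,-1],[0,0.01,0.08,0,0,0,-1]], "newtons": 20}}

```text
time_s: 17.6
ee_pos: [0.6817, -0.1244, 0.0911]
eef_rot: [3.14, -0.001, -0.351]
force: [-0.3, -0.4, -0.9]
grip_width: 0.0333
```

Request:
{"api": "servo_tool", "payload": {"rows": [[-0.005,0.03,0,0,0,0.04,-1],[-0.012,0.065,0,0,0,0.08,-1],[-0.019,0.1,0,0,0,0.12,-1],[-0.026,0.135,0,0,0,0.16,-1],[-0.033,0.17,0,0,0,0.2,-1],[-0.04,0.205,0,0,0,0.24,-1],[-0.046,0.24,0,0,0,0.28,-1],[-0.05,0.27,0,0,0,0.31,-1]]}}

```text
time_s: 18.27
ee_pos: [0.6307, 0.1485, 0.0918]
eef_rot: [3.14, -0.001, -0.038]
force: [1.2, -0.4, -0.0]
grip_width: 0.0331
```

```bash
python3 - <<'E'
from h import *
for n in('top','scene'):
    p=shot(n); cv2.imwrite('pics/%s6.png'%n,cv2.resize(p['image'][150:310,90:300,::-1] if n=='top' else p['image'][100:300,300:550,::-1],None,fx=3,fy=3,interpolation=2))
print(ctrl.get_obs()['ee_pos'],ctrl.get_obs()['grip_width'])
E
```

```text
[0.63058533 0.15042223 0.09172919] 0.03339730604536733
```

View pics/scene6.png

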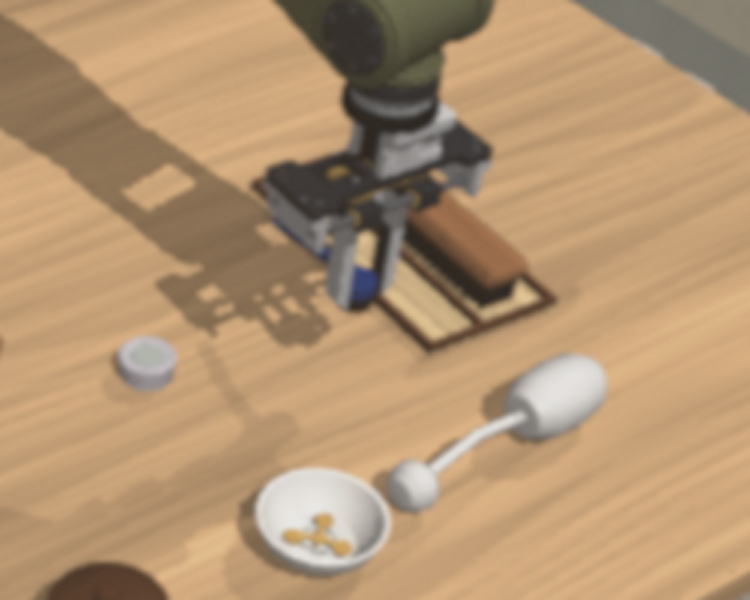

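View pics/top6.png

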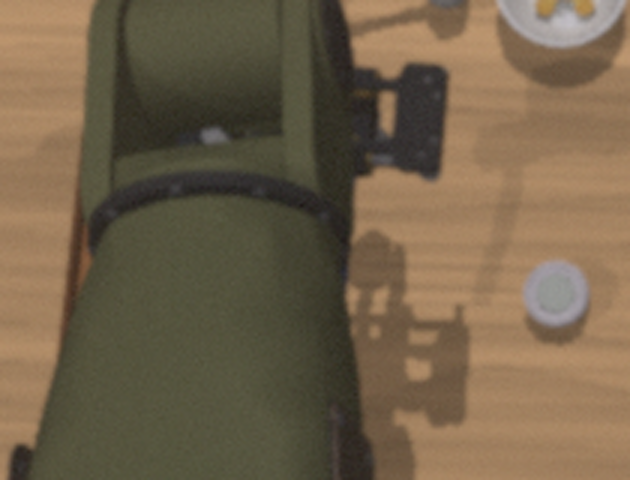

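```bash
cat > db.py <<'E'
from fit import *
def db(p,lo=(.4,.05),hi=(.75,.4)):
    W=world(p); I=p['image'].astype(int)
    b=(I[...,2]>I[...,0]*1.25)&(W[...,1]>lo[1])&(W[...,1]<hi[1])&(W[...,0]>lo[0])&(W[...,0]<hi[0])&(W[...,2]<.2)
    P=W[b]; o=np.argsort(P[:,0])
    for q in np.array_split(P[o],8): print(q.mean(0).round(4),len(q),'zmax',q[:,2].max().round(4))
    print('x range',P[:,0].min(),P[:,0].max())
E
python3 - <<'E'
from db import *
for n in('top','scene'): print(n); db(load(n))
E
```

```text
topdb.py:6: RuntimeWarning: Mean of empty slice.
  for q in np.array_split(P[o],8): print(q.mean(0).round(4),len(q),'zmax',q[:,2].max().round(4))
  ret = um.true_divide(
Traceback (most recent call last):
  File "db.py", line 6, in db
    for q in np.array_split(P[o],8): print(q.mean(0).round(4),len(q),'zmax',q[:,2].max().round(4))
                                                                            ~~~~~~~~~~^^
ValueError: zero-size array to reduction operation maximum which has no identity
```

```bash
python3 - <<'E'
from db import *
db(load('scene'))
E
```

```text
[0.5964 0.1569 0.1062] 11 zmax 0.1093
[0.6261 0.1575 0.1106] 11 zmax 0.114
[0.6305 0.1572 0.1103] 11 zmax 0.1139
[0.6344 0.1481 0.108 ] 11 zmax 0.1126
[0.6369 0.15   0.1069] 11 zmax 0.1127
[0.6389 0.1512 0.1063] 10 zmax 0.1133
[0.6407 0.1495 0.1058] 10 zmax 0.1148
[0.6427 0.1518 0.1075] 10 zmax 0.113
x range 0.5785850065975519 0.6439138061942402
```

```bash
python3 - <<'E'
from fit import *
p=load('scene');W=world(p);I=p['image'].astype(int)
for v in range(165,205,1):
    r=[(u,W[v,u].round(3).tolist()) for u in range(385,425) if I[v,u,2]>I[v,u,0]*1.08+2 and W[v,u,2]>.05]
    if r: print(v,r[0],r[len(r)//2],r[-1])
E
```

```text
183 (407, [0.66, 0.078, 0.191]) (408, [0.582, 0.153, 0.108]) (409, [0.58, 0.158, 0.105])
184 (406, [0.576, 0.152, 0.101]) (408, [0.58, 0.156, 0.102]) (409, [0.587, 0.152, 0.109])
185 (407, [0.585, 0.149, 0.105]) (408, [0.587, 0.15, 0.106]) (409, [0.585, 0.155, 0.103])
189 (418, [0.618, 0.157, 0.112]) (419, [0.615, 0.163, 0.108]) (420, [0.619, 0.162, 0.11])
190 (418, [0.618, 0.157, 0.108]) (421, [0.625, 0.161, 0.112]) (424, [0.625, 0.17, 0.108])
191 (417, [0.639, 0.134, 0.129]) (421, [0.627, 0.159, 0.111]) (424, [0.631, 0.165, 0.111])
192 (417, [0.637, 0.136, 0.124]) (421, [0.628, 0.158, 0.109]) (424, [0.632, 0.165, 0.108])
193 (417, [0.626, 0.147, 0.109]) (421, [0.631, 0.156, 0.108]) (424, [0.637, 0.16, 0.111])
194 (417, [0.632, 0.142, 0.112]) (421, [0.638, 0.15, 0.112]) (424, [0.64, 0.158, 0.11])
195 (417, [0.635, 0.14, 0.111]) (421, [0.639, 0.149, 0.111]) (424, [0.642, 0.157, 0.109])
196 (417, [0.639, 0.137, 0.112]) (421, [0.644, 0.146, 0.112]) (424, [0.641, 0.158, 0.105])
197 (417, [0.635, 0.141, 0.104]) (421, [0.639, 0.151, 0.103]) (424, [0.64, 0.16, 0.101])
198 (417, [0.635, 0.141, 0.102]) (420, [0.643, 0.144, 0.106]) (423, [0.644, 0.153, 0.103])
199 (417, [0.638, 0.139, 0.101]) (420, [0.64, 0.147, 0.099]) (422, [0.641, 0.153, 0.098])
200 (418, [0.637, 0.144, 0.095]) (419, [0.637, 0.148, 0.093]) (420, [0.639, 0.149, 0.094])
```

Request:
{"api": "servo_tool", "payload": {"rows": [[-0.005,0.03,0,0,0,0,-1],[-0.011,0.06,0,0,0,0,-1],[-0.017,0.09,0,0,0,0,-1],[-0.0216,0.1141,-0.005,0,0,0,-1],[-0.0216,0.1141,-0.02,0,0,0,-1],[-0.0216,0.1141,-0.035,0,0,0,-1],[-0.0216,0.1141,-0.045,0,0,0,-1],[-0.0216,0.1141,-0.045,0,0,0,-1]]}}

```text
time_s: 19.03
ee_pos: [0.608, 0.2638, 0.0446]
eef_rot: [3.139, 0.002, -0.035]
force: [0.2, 0.5, -1.3]
grip_width: 0.0336
```

```bash
python3 - <<'E'
from db import *
for n in('top','scene'):
    p=shot(n); cv2.imwrite('pics/%s7.png'%n,cv2.resize(p['image'][170:330,60:270,::-1] if n=='top' else p['image'][120:270,360:560,::-1],None,fx=3.5,fy=3.5,interpolation=2))
    try: print(n); db(p)
    except Exception as e: print(e)
print(ctrl.get_obs()['ee_pos'],ctrl.get_obs()['grip_width'])
print(fit(load('scene'),'large',[.51,.308,-.039],skip=(0,1,2)))
E
```

```text
top
[0.4914 0.2688 0.0469] 23 zmax 0.0526
[0.5043 0.267  0.049 ] 23 zmax 0.054
[0.5167 0.2668 0.0514] 22 zmax 0.0564
[0.5287 0.2666 0.0538] 22 zmax 0.0567
[0.5427 0.2652 0.0564] 22 zmax 0.062
[0.5555 0.2646 0.0589] 22 zmax 0.0616
[0.5675 0.2571 0.0767] 22 zmax 0.1582
[0.5775 0.2629 0.0594] 22 zmax 0.0623
x range 0.4847493866675561 0.5820452903713853
scene
[0.5054 0.2673 0.0493] 14 zmax 0.0537
[0.5324 0.2643 0.0537] 14 zmax 0.0574
[0.577  0.2706 0.0581] 14 zmax 0.0653
[0.605  0.2687 0.0654] 14 zmax 0.0685
[0.6106 0.2672 0.0629] 14 zmax 0.0673
[0.6145 0.258  0.0619] 14 zmax 0.0677
[0.618  0.2624 0.0586] 13 zmax 0.0653
[0.6207 0.2616 0.0596] 13 zmax 0.0657
x range 0.49397778481554144 0.6231425472687436
[0.60919877 0.2640841  0.0471179 ] 0.03301705133777301
(array([ 0.511 ,  0.31  , -0.0614]), np.float64(-13.7))
```

View pics/scene7.png

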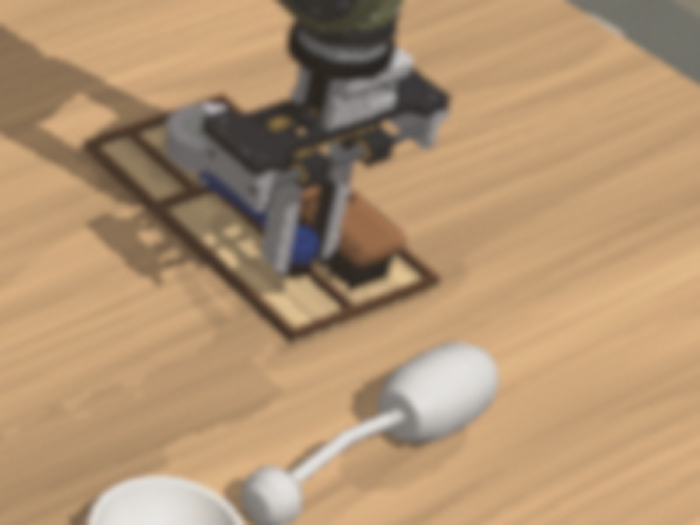

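View pics/top7.png

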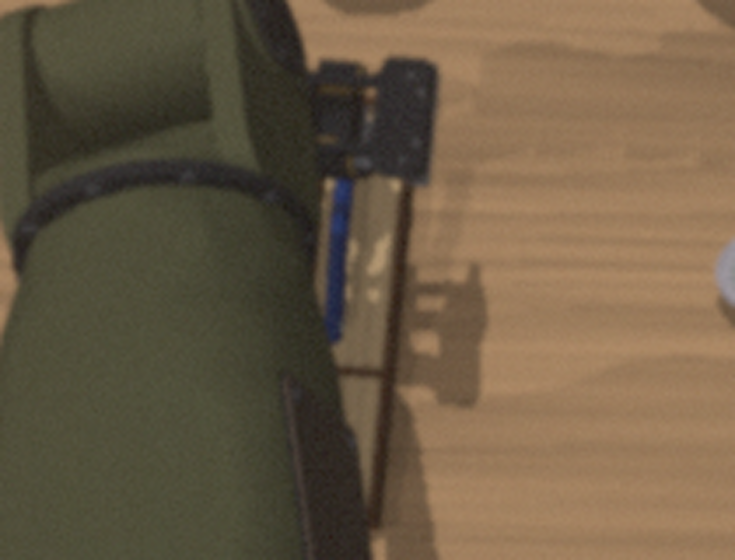

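Request:
{"api": "servo_tool", "payload": {"rows": [[0,0.0005,-0.008,0,0,0,-1],[0,0.0005,-0.015,0,0,0,-1],[0,0.0005,-0.021,0,0,0,-1],[0,0.0005,-0.025,0,0,0,-1],[0,0.0005,-0.028,0,0,0,-1],[0,0.0005,-0.03,0,0,0,-1],[0,0.0005,-0.0315,0,0,0,-1],[0,0.0005,-0.032,0,0,0,-1]]}}

```text
time_s: 19.8
ee_pos: [0.6092, 0.2646, 0.015]
eef_rot: [3.141, -0.001, -0.036]
force: [-0.3, 0.9, -0.5]
grip_width: 0.0332
```

Request:
{"api": "servo_tool", "payload": {"rows": [[0,0,-0.0004,0,0,0,-1],[0,0,-0.0008,0,0,0,-1],[0,0,-0.0012,0,0,0,-1],[0,0,-0.0015,0,0,0,-1],[0,0,-0.0018,0,0,0,-1],[0,0,-0.0018,0,0,0,-1],[0,0,-0.0018,0,0,0,-1],[0,0,-0.0018,0,0,0,-1]]}}

```text
time_s: 20.47
ee_pos: [0.6092, 0.2646, 0.0132]
eef_rot: [3.141, -0.001, -0.036]
force: [-0.5, 0.6, -0.6]
grip_width: 0.0334
```

Request:
{"api": "servo_tool", "payload": {"rows": [[0,0,-0.0003,0,0,0,-1],[0,0,-0.0005,0,0,0,-1],[0,0,-0.0007,0,0,0,-1],[0,0,-0.0007,0,0,0,-1],[0,0,-0.0007,0,0,0,-1],[0,0,-0.0007,0,0,0,-1],[0,0,-0.0007,0,0,0,-1],[0,0,-0.0007,0,0,0,-1]]}}

```text
time_s: 21.13
ee_pos: [0.6093, 0.2646, 0.013]
eef_rot: [3.141, -0.001, -0.036]
force: [-2.3, -0.8, 5.2]
grip_width: 0.0334
```

```bash
python3 - <<'E'
from db import *
for n in('top','scene'):
    p=shot(n)
    try: print(n); db(p)
    except Exception as e: print(e)
o=ctrl.get_obs();print(o['ee_pos'],o['force'],o['moment'])
E
```

```text
top
[0.4931 0.2688 0.015 ] 21 zmax 0.0194
[0.5056 0.269  0.0177] 21 zmax 0.021
[0.5195 0.2678 0.0201] 20 zmax 0.0243
[0.5323 0.2668 0.0226] 20 zmax 0.0282
[0.5436 0.2664 0.0257] 20 zmax 0.0307
[0.5546 0.265  0.0264] 20 zmax 0.0301
[0.5666 0.2611 0.036 ] 20 zmax 0.1206
[0.5768 0.2566 0.0469] 20 zmax 0.1319
x range 0.4859985728673277 0.5818805841848469
scene
[0.5682 0.2706 0.0268] 9 zmax 0.0323
[0.6054 0.2717 0.0309] 9 zmax 0.0355
[0.6089 0.2669 0.0301] 9 zmax 0.0323
[0.6129 0.269  0.032 ] 9 zmax 0.0361
[0.6168 0.2601 0.0298] 8 zmax 0.0342
[0.6188 0.2583 0.0259] 8 zmax 0.0298
[0.6207 0.2619 0.0297] 8 zmax 0.036
[0.6225 0.2616 0.0302] 8 zmax 0.037
x range 0.49711116476218237 0.6239450593357756
[0.60932243 0.26464646 0.01301507] [-1.66055862 -1.29698439  4.9545405 ] [-0.16682883  0.53759287  0.04685356]
```

Request:
{"api": "servo_tool", "payload": {"rows": [[0,0,0,0,0,0,-0.05],[0,0,0,0,0,0,-0.05],[0,0,0,0,0,0,-0.05],[0,0,0,0,0,0,-0.05],[0,0,0.01,0,0,0,-0.05],[0,0,0.03,0,0,0,-0.05],[0,0,0.06,0,0,0,-0.05],[0,-0.02,0.09,0,0,0,-0.05]]}}

```text
time_s: 21.9
ee_pos: [0.6086, 0.2467, 0.1042]
eef_rot: [3.141, -0.0, -0.033]
force: [0.9, -0.1, 1.2]
grip_width: 0.0445
```

Request:
{"api": "servo_tool", "payload": {"rows": [[-0.01,-0.03,0,0,0,0.12,0.2],[-0.02,-0.06,0,0,0,0.24,0.6],[-0.03,-0.1,0,0,0,0.36,0.6],[-0.04,-0.135,0,0,0,0.48,0.6],[-0.05,-0.17,0,0,0,0.6,0.6],[-0.06,-0.205,0,0,0,0.72,0.6],[-0.068,-0.23,-0.01,0,0,0.84,0.6],[-0.0706,-0.2407,-0.02,0,0,0.96,0.6]]}}

```text
time_s: 22.57
ee_pos: [0.5375, 0.0031, 0.0853]
eef_rot: [3.139, -0.001, 0.931]
force: [1.0, -0.4, -0.4]
grip_width: 0.0752
```

```bash
python3 - <<'E'
from db import *
for n in('top','scene'):
    p=shot(n); cv2.imwrite('pics/%s8.png'%n,cv2.resize(p['image'][170:330,60:310,::-1] if n=='top' else p['image'][100:270,300:550,::-1],None,fx=3,fy=3,interpolation=2))
    if n=='top':
        W=world(p)
o=ctrl.get_obs();print(o['ee_pos'],o['eef_rot'])
E
```

```text
[0.53719995 0.00446046 0.08385551] [-3.14103273e+00  5.66673389e-04  9.27098551e-01]
```

View pics/scene8.png

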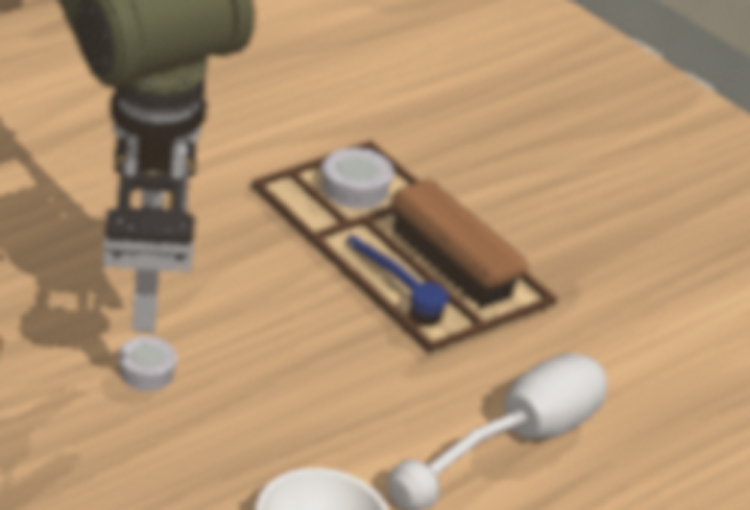

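View pics/top8.png

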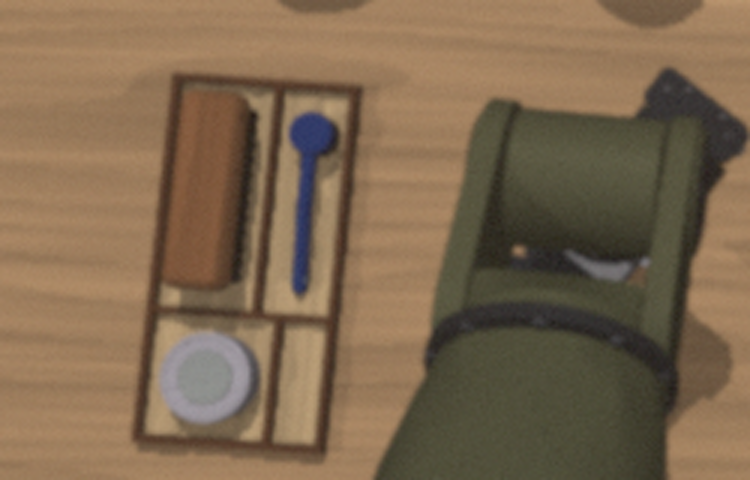

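The large tray is complete: tin (205,378), brush (205,188) and dauber (312,133)–(300,290), each inside its compartment. Next is the small tin.

Request:
{"api": "servo_tool", "payload": {"rows": [[0.0008,0.0015,-0.02,0,0,0.029,0.6],[0.0008,0.0015,-0.035,0,0,0.029,0.6],[0.0008,0.0015,-0.047,0,0,0.029,0.6],[0.0008,0.0015,-0.058,0,0,0.029,0.6],[0.0008,0.0015,-0.068,0,0,0.029,0.6],[0.0008,0.0015,-0.0743,0,0,0.029,0.6],[0.0008,0.0015,-0.0743,0,0,0.029,0.6],[0.0008,0.0015,-0.0743,0,0,0.029,0.6]]}}

```text
time_s: 23.33
ee_pos: [0.5381, 0.0061, 0.0097]
eef_rot: [-3.141, 0.001, 0.956]
force: [0.3, -0.0, -0.4]
grip_width: 0.0752
```

Request:
{"api": "servo_tool", "payload": {"rows": [[0,0,0,0,0,0,0.3],[0,0,0,0,0,0,0.1],[0,0,0,0,0,0,0],[0,0,0,0,0,0,0],[0,0,0,0,0,0,-0.1],[0,0,0,0,0,0,-0.2],[0,0,0,0,0,0,-0.5],[0,0,0,0,0,0,-0.5]]}}

```text
time_s: 24.0
ee_pos: [0.5383, 0.0061, 0.01]
eef_rot: [-3.141, 0.0, 0.956]
force: [-1.6, -0.1, 5.6]
grip_width: 0.0496
```

Request:
{"api": "servo_tool", "payload": {"rows": [[0,0,0.005,0,0,0,-1],[0,0,0.02,0,0,0,-1],[0,0,0.045,0,0,0,-1],[0,-0.01,0.075,0,0,0,-1],[-0.009,-0.04,0.085,0,0,0,-1],[-0.018,-0.075,0.085,0,0,0,-1],[-0.026,-0.11,0.085,0,0,0,-1],[-0.034,-0.145,0.085,0,0,0,-1]]}}

```text
time_s: 24.67
ee_pos: [0.5037, -0.1402, 0.0954]
eef_rot: [3.141, 0.0, 0.956]
force: [0.6, 0.7, -1.2]
grip_width: 0.0493
```

Request:
{"api": "servo_tool", "payload": {"rows": [[-0.008,-0.035,0,0,0,0,-1],[-0.016,-0.07,0,0,0,0,-1],[-0.025,-0.105,0,0,0,0,-1],[-0.033,-0.14,0,0,0,0,-1],[-0.041,-0.177,0,0,0,0,-1],[-0.041,-0.177,-0.02,0,0,0,-1],[-0.041,-0.177,-0.04,0,0,0,-1],[-0.041,-0.177,-0.045,0,0,0,-1]]}}

```text
time_s: 25.33
ee_pos: [0.4612, -0.3169, 0.0478]
eef_rot: [-3.138, 0.0, 0.955]
force: [-0.6, 0.1, -1.2]
grip_width: 0.0497
```

```bash
python3 - <<'E'
from db import *
for n in('top','scene'):
    p=shot(n); cv2.imwrite('pics/%s9.png'%n,cv2.resize(p['image'][200:340,320:500,::-1] if n=='top' else p['image'][200:340,170:350,::-1],None,fx=4,fy=4,interpolation=2))
    W=world(p); I=p['image'].astype(int)
    print(n,fit(p,'small',[.523,-.306,.171],skip=(0,)))
o=ctrl.get_obs();print(o['ee_pos'],o['eef_rot'],o['grip_width'])
E
```

```text
top (array([ 0.5204, -0.3044,  0.1606]), np.float64(-15.1))
scene (array([ 0.527 , -0.3068,  0.1692]), np.float64(-24.4))
[ 0.4622319  -0.31679036  0.04976107] [-3.13962193e+00  1.59372051e-04  9.56375035e-01] 0.04933832670400857
```

View pics/scene9.png

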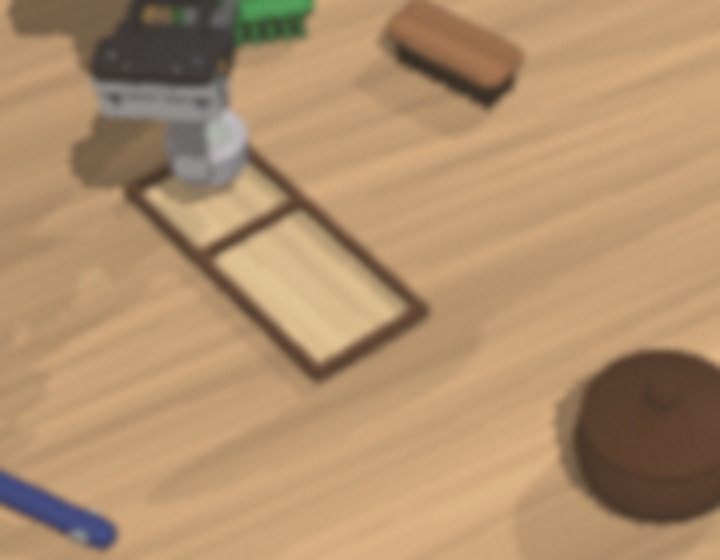

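View pics/top9.png

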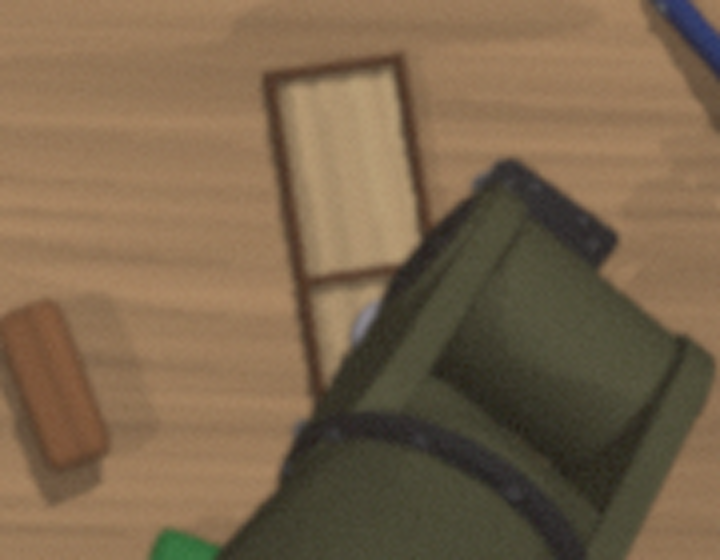

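```bash
python3 - <<'E'
from fit import *
for n,o in(('scene',(170,200)),('top',(320,200))):
    p=load(n); K=np.array([[p['fx'],0,p['cx']],[0,p['fy'],p['cy']],[0,0,1.]],float)
    a=.171;R=np.array([[np.cos(a),-np.sin(a)],[np.sin(a),np.cos(a)]])
    q=np.array([(-98.5,-38),(-98.5,38),(-22.5,-38),(-22.5,38),(98.5,-38),(98.5,38),(-60.5,0)])/1000@R.T+[.5225,-.306]
    uv=cv2.projectPoints(np.c_[q,np.full(7,.012)],p['rvec'],p['tvec'],K,p['dist_coeffs'])[0].reshape(-1,2)
    print(n,((uv-o)*4).round().tolist())
E
```

```text
scene [[125.0, 185.0], [227.0, 131.0], [195.0, 252.0], [298.0, 195.0], [314.0, 367.0], [419.0, 304.0], [211.0, 190.0]]
top [[454.0, 392.0], [323.0, 411.0], [433.0, 261.0], [302.0, 279.0], [399.0, 55.0], [270.0, 73.0], [378.0, 335.0]]
```

Request:
{"api": "servo_tool", "payload": {"rows": [[0.0012,0.0005,-0.008,0,0,0,-1],[0.0012,0.0005,-0.016,0,0,0,-1],[0.0012,0.0005,-0.023,0,0,0,-1],[0.0012,0.0005,-0.028,0,0,0,-1],[0.0012,0.0005,-0.031,0,0,0,-1],[0.0012,0.0005,-0.033,0,0,0,-1],[0.0012,0.0005,-0.0342,0,0,0,-1],[0.0012,0.0005,-0.0342,0,0,0,-1]]}}

```text
time_s: 26.1
ee_pos: [0.4635, -0.3163, 0.0155]
eef_rot: [-3.14, 0.0, 0.956]
force: [0.1, -0.1, -1.2]
grip_width: 0.049
```

Request:
{"api": "servo_tool", "payload": {"rows": [[0,0,-0.0004,0,0,0,-1],[0,0,-0.0008,0,0,0,-1],[0,0,-0.0012,0,0,0,-1],[0,0,-0.0014,0,0,0,-1],[0,0,-0.0014,0,0,0,-1],[0,0,-0.0014,0,0,0,-1],[0,0,-0.0014,0,0,0,-1],[0,0,-0.0014,0,0,0,-1]]}}

```text
time_s: 26.77
ee_pos: [0.4635, -0.3163, 0.0141]
eef_rot: [-3.14, 0.0, 0.956]
force: [0.4, 0.3, -0.9]
grip_width: 0.0495
```

Request:
{"api": "servo_tool", "payload": {"rows": [[0,0,-0.0003,0,0,0,-1],[0,0,-0.0006,0,0,0,-1],[0,0,-0.0007,0,0,0,-1],[0,0,-0.0007,0,0,0,-1],[0,0,-0.0007,0,0,0,-1],[0,0,-0.0007,0,0,0,-1],[0,0,-0.0007,0,0,0,-1],[0,0,-0.0007,0,0,0,-1]]}}

```text
time_s: 27.43
ee_pos: [0.4635, -0.3163, 0.014]
eef_rot: [-3.14, 0.0, 0.956]
force: [-2.7, 2.0, 7.0]
grip_width: 0.0491
```

Contact. Release with a small opening, then lift.

Request:
{"api": "servo_tool", "payload": {"rows": [[0,0,0,0,0,0,0.2],[0,0,0,0,0,0,0.2],[0,0,0,0,0,0,0.2],[0,0,0.001,0,0,0,0.2],[0,0,0.01,0,0,0,0.2],[0,0,0.025,0,0,0,0.2],[0,0,0.05,0,0,0,0.2],[0,0,0.08,0,0,0,0.2]]}}

```text
time_s: 28.1
ee_pos: [0.4629, -0.3159, 0.0944]
eef_rot: [-3.137, 0.0, 0.956]
force: [1.1, -0.5, 0.8]
grip_width: 0.0565
```

Request:
{"api": "servo_tool", "payload": {"rows": [[-0.005,0.03,0,0,0,-0.11,0.8],[-0.011,0.065,0,0,0,-0.22,0.8],[-0.017,0.1,0,0,0,-0.33,0.8],[-0.023,0.135,0,0,0,-0.44,0.8],[-0.029,0.17,0,0,0,-0.55,0.8],[-0.032,0.1861,-0.01,0,0,-0.576,0.8],[-0.032,0.1861,-0.025,0,0,-0.576,0.8],[-0.032,0.1861,-0.035,0,0,-0.576,0.8]]}}

```text
time_s: 28.77
ee_pos: [0.4309, -0.1289, 0.0593]
eef_rot: [-3.138, -0.0, 0.382]
force: [-0.1, 0.4, -0.3]
grip_width: 0.0845
```

```bash
python3 - <<'E'
from db import *
for n in('top','scene'):
    p=shot(n); cv2.imwrite('pics/%s10.png'%n,cv2.resize(p['image'][200:360,300:500,::-1] if n=='top' else p['image'][160:320,170:350,::-1],None,fx=3.7,fy=3.7,interpolation=2))
o=ctrl.get_obs();print(o['ee_pos'],o['eef_rot'],o['grip_width'])
E
```

```text
[ 0.43033654 -0.12969369  0.05852252] [-3.13609274e+00  1.54433763e-03  3.80698320e-01] 0.08468719149923716
```

View pics/scene10.png

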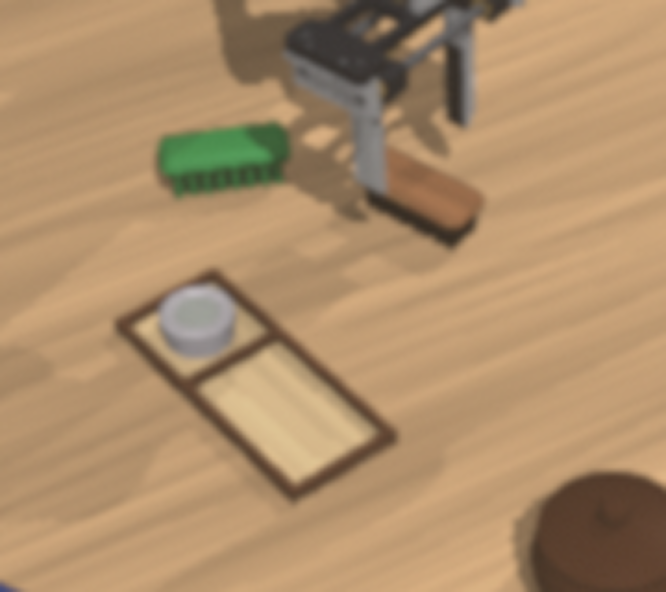

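View pics/top10.png

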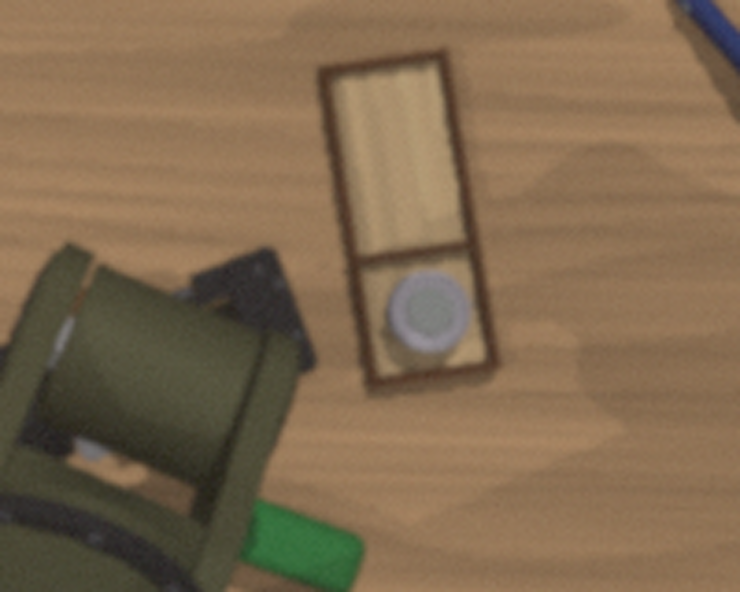

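The small tin sits centred in its square compartment at (428,312). The jaws straddle the brown brush.

Request:
{"api": "servo_tool", "payload": {"rows": [[0.001,0,-0.01,0,0,0,0.8],[0.001,0,-0.02,0,0,0,0.8],[0.001,0,-0.03,0,0,0,0.8],[0.001,0,-0.04,0,0,0,0.8],[0.001,0,-0.046,0,0,0,0.8],[0.001,0,-0.049,0,0,0,0.8],[0.001,0,-0.049,0,0,0,0.8],[0.001,0,-0.049,0,0,0,0.6]]}}

```text
time_s: 29.53
ee_pos: [0.4314, -0.1297, 0.0096]
eef_rot: [-3.136, 0.002, 0.381]
force: [-0.4, -0.1, -0.3]
grip_width: 0.0808
```

Request:
{"api": "servo_tool", "payload": {"rows": [[0,0,0,0,0,0,0.3],[0,0,0,0,0,0,0.1],[0,0,0,0,0,0,0],[0,0,0,0,0,0,-0.1],[0,0,0,0,0,0,-0.3],[0,0,0,0,0,0,-0.5],[0,0,0,0,0,0,-1],[0,0,0,0,0,0,-1]]}}

```text
time_s: 30.2
ee_pos: [0.4314, -0.1297, 0.0096]
eef_rot: [-3.136, 0.002, 0.381]
force: [-0.3, 0.4, 2.0]
grip_width: 0.0399
```

Request:
{"api": "servo_tool", "payload": {"rows": [[0,0,0.005,0,0,0,-1],[0,0,0.02,0,0,0,-1],[0,0,0.045,0,0,0,-1],[0.01,-0.01,0.07,0,0,-0.05,-1],[0.03,-0.035,0.075,0,0,-0.1,-1],[0.05,-0.062,0.075,0,0,-0.15,-1],[0.07,-0.09,0.075,0,0,-0.2,-1],[0.09,-0.118,0.075,0,0,-0.21,-1]]}}

```text
time_s: 30.87
ee_pos: [0.5222, -0.249, 0.0852]
eef_rot: [-3.136, 0.001, 0.168]
force: [-0.4, 0.4, -1.4]
grip_width: 0.0397
```

Request:
{"api": "servo_tool", "payload": {"rows": [[0.02,-0.026,0,0,0,0.002,-1],[0.038,-0.0505,-0.005,0,0,0.002,-1],[0.038,-0.0505,-0.015,0,0,0.002,-1],[0.038,-0.0505,-0.03,0,0,0.002,-1],[0.038,-0.0505,-0.04,0,0,0.002,-1],[0.038,-0.0505,-0.045,0,0,0.002,-1],[0.038,-0.0505,-0.045,0,0,0.002,-1],[0.038,-0.0505,-0.045,0,0,0.002,-1]]}}

```text
time_s: 31.53
ee_pos: [0.5603, -0.2993, 0.0407]
eef_rot: [-3.137, 0.001, 0.17]
force: [0.1, 0.1, -0.1]
grip_width: 0.04
```

```bash
python3 - <<'E'
from db import *
for n in('top','scene'):
    p=shot(n); cv2.imwrite('pics/%s11.png'%n,cv2.resize(p['image'][200:360,300:500,::-1] if n=='top' else p['image'][160:320,170:350,::-1],None,fx=3.7,fy=3.7,interpolation=2))
o=ctrl.get_obs();print(o['ee_pos'],o['eef_rot'],o['grip_width'])
E
```

```text
[ 0.56057664 -0.29955349  0.04120353] [-3.13730110e+00  1.45636405e-04  1.70093013e-01] 0.039933387027618554
```

View pics/scene11.png

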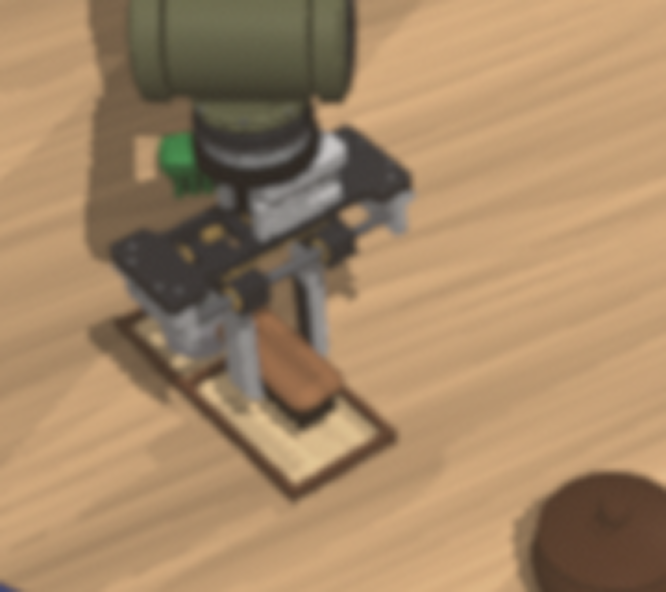

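View pics/top11.png

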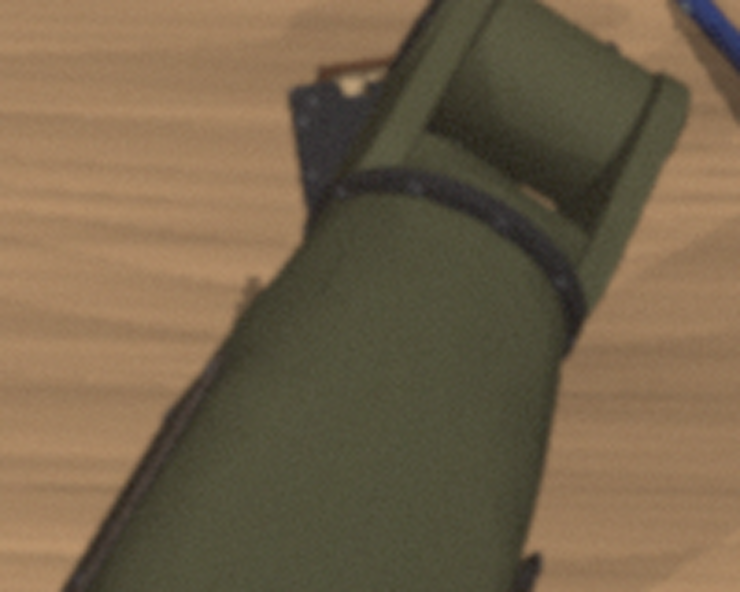

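```bash
python3 - <<'E'
from db import *
p=load('scene');W=world(p);I=p['image'].astype(int)
m=(W[...,0]>.49)&(W[...,0]<.64)&(abs(W[...,1]+.3)<.06)&(W[...,2]>.056)&(W[...,2]<.076)&(I[...,0]>I[...,2]*1.4)
P=W[m];print(m.sum(),rect(P[:,:2]),P[:,2].max(),P[:,0].max())
E
```

```text
384 (array([ 567.1, -298.4]), array([86.2, 41. ]), 6.4) 0.07293489914229377 0.6106299131044192
```

Request:
{"api": "servo_tool", "payload": {"rows": [[0.001,0,-0.006,0,0,0,-1],[0.001,0,-0.012,0,0,0,-1],[0.001,0,-0.017,0,0,0,-1],[0.001,0,-0.021,0,0,0,-1],[0.001,0,-0.024,0,0,0,-1],[0.001,0,-0.0255,0,0,0,-1],[0.001,0,-0.0265,0,0,0,-1],[0.001,0,-0.0265,0,0,0,-1]]}}

```text
time_s: 32.3
ee_pos: [0.5616, -0.2996, 0.0145]
eef_rot: [-3.137, 0.0, 0.17]
force: [0.0, 0.3, -0.7]
grip_width: 0.0395
```

Request:
{"api": "servo_tool", "payload": {"rows": [[0,0,-0.0004,0,0,0,-1],[0,0,-0.0008,0,0,0,-1],[0,0,-0.001,0,0,0,-1],[0,0,-0.0012,0,0,0,-1],[0,0,-0.0012,0,0,0,-1],[0,0,-0.0012,0,0,0,-1],[0,0,-0.0012,0,0,0,-1],[0,0,-0.0012,0,0,0,-1]]}}

```text
time_s: 32.97
ee_pos: [0.5616, -0.2997, 0.0137]
eef_rot: [-3.137, -0.0, 0.17]
force: [-1.6, 2.0, 5.0]
grip_width: 0.0399
```

Request:
{"api": "servo_tool", "payload": {"rows": [[0,0,0,0,0,0,0.05],[0,0,0,0,0,0,0.05],[0,0,0,0,0,0,0.05],[0,0,0.001,0,0,0,0.05],[0,0,0.01,0,0,0,0.05],[0,0,0.025,0,0,0,0.05],[0,0,0.05,0,0,0,0.05],[0,0,0.085,0,0,0,0.05]]}}

```text
time_s: 33.63
ee_pos: [0.5606, -0.299, 0.098]
eef_rot: [-3.135, 0.003, 0.17]
force: [1.0, 0.2, -0.1]
grip_width: 0.0493
```

Request:
{"api": "servo_tool", "payload": {"rows": [[-0.03,0.03,0.03,0,0,0,0.05],[-0.06,0.06,0.05,0,0,0,0.05],[-0.08,0.09,0.07,0,0,0,0.05],[-0.1,0.12,0.08,0,0,0,0.05],[-0.12,0.15,0.08,0,0,0,0.05],[-0.14,0.18,0.08,0,0,0,0.05],[-0.16,0.2,0.08,0,0,0,0.05],[-0.18,0.22,0.08,0,0,0,0.05]]}}

```text
time_s: 34.3
ee_pos: [0.3795, -0.0777, 0.1788]
eef_rot: [-3.135, 0.002, 0.171]
force: [1.2, -0.2, 0.3]
grip_width: 0.0493
```

```bash
python3 - <<'E'
from m import *
for n in('top','scene'):
    p=shot(n,n+'12.png')
for n,(W,I) in zip(('top','scene'),merged()):
    tb=W[...,2]; r=(W[...,0]>0.25)&(W[...,0]<0.9)&(abs(W[...,1])<0.6)
    m=(r&(tb>0.016)&(tb<.1)).astype(np.uint8)
    k,l,st,c=cv2.connectedComponentsWithStats(m)
    for i in range(1,k):
        if st[i,4]<60: continue
        P=W[l==i]; print(n,st[i,4],'px',np.round(c[i]),'z90',round(np.percentile(P[:,2],90)*1000,1),rect(P[:,:2]))
E
```

```text
top 678 px [276. 140.] z90 36.1 (array([777.1,   9.7]), array([105.6, 102.4]), 47.6)
top 1497 px [364. 144.] z90 60.5 (array([ 778.8, -191.7]), array([97.3, 94.5]), 23.2)
top 1398 px [183. 144.] z90 58.3 (array([768.5, 198.6]), array([ 59.2, 225.6]), 4.8)
top 896 px [518. 237.] z90 41.1 (array([ 599.5, -538.1]), array([197.2,  46.1]), 31.7)
top 1595 px [129. 233.] z90 52.5 (array([557.1, 333. ]), array([ 49.6, 151.4]), 87.6)
top 399 px [162. 227.] z90 32.1 (array([560.4, 267.9]), array([ 32.6, 120.9]), 84.0)
top 710 px [410. 241.] z90 41.5 (array([ 560.1, -301.6]), array([94.6, 40.8]), 10.4)
top 382 px [416. 284.] z90 27.4 (array([ 462.5, -317.2]), array([47.7, 49. ]), 46.3)
top 761 px [129. 296.] z90 30.3 (array([417.4, 329.9]), array([66.5, 67.1]), 39.6)
top 674 px [379. 347.] z90 37.8 (array([ 319.9, -233.5]), array([89.2, 40.1]), 71.5)
scene 319 px [419. 157.] z90 31.6 (array([418.3, 333.2]), array([67.8, 83.2]), 63.5)
scene 907 px [453. 179.] z90 53.3 (array([561.7, 333.9]), array([ 56.7, 153.6]), 88.0)
scene 224 px [437. 194.] z90 32.9 (array([561.5, 270.1]), array([ 33. , 127.9]), 81.7)
scene 438 px [230. 200.] z90 37.4 (array([ 323.6, -228.8]), array([94.3, 43.4]), 71.7)
scene 1064 px [472. 240.] z90 58.2 (array([769.7, 200.1]), array([ 57.2, 232.6]), 2.1)
scene 273 px [223. 245.] z90 27.9 (array([ 465.2, -315.5]), array([49.6, 51. ]), 70.1)
scene 543 px [247. 265.] z90 41.6 (array([ 562.2, -300.4]), array([98.5, 39.4]), 9.9)
scene 658 px [408. 271.] z90 36.3 (array([777.1,   9.9]), array([103.2, 103.3]), 0.3)
scene 1548 px [336. 308.] z90 60.3 (array([ 784.4, -190.4]), array([95.9, 98.2]), 7.1)
scene 864 px [147. 312.] z90 40.6 (array([ 602.1, -539.1]), array([194.7,  49.1]), 31.7)
```

View pics/top12.png

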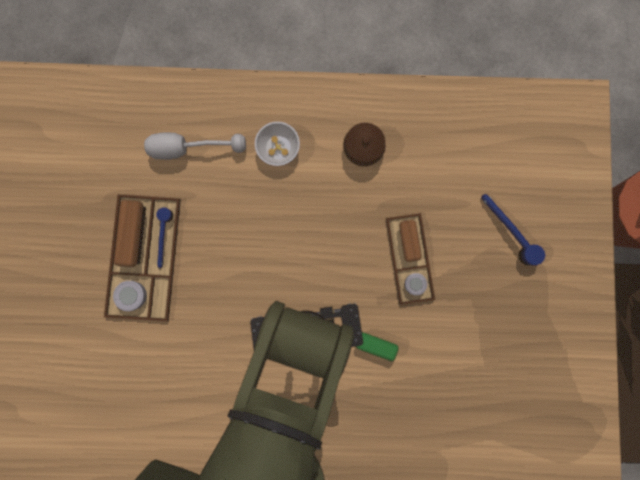

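View pics/scene12.png

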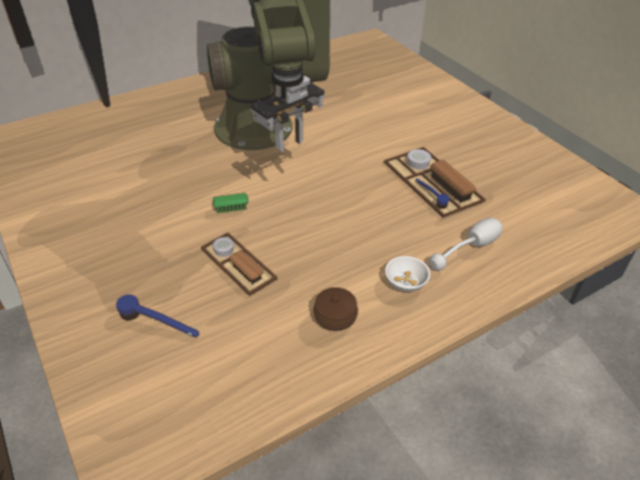

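All five sit in their compartments, at top heights of about 30, 53, 32, 27 and 41 mm (expected 30, 52, 32, 26 and 40). The bystanders haven't moved and the arm is clear.

```bash
python3 -c "
from station import hand_in
print(hand_in())"
```

```text
the job is handed in; nothing more can be done
None
```

Both shoe-care kits are made up, and I handed the job in at about 34 s of the 122 s allowed; no verdict was reported.

**What I did:** I placed the large tin, large brush and smaller dauber in the large tray. Then I placed the small tin and the brown small brush in the small tray. Each was lowered until the wrist force showed light contact (about 4–7 N) before I let go. The green brush and the larger dauber were not touched.

**Last checks, before hand-in:**
- **Placement:** in both camera views every item sits inside its own compartment.
- **Lying flat:** the heights of their tops match what they should be on the tray floor to within about 2 mm.

| Item | Expected top (mm) | Measured top (mm) |
|---|---|---|
| Large tin | 30 | 30–32 |
| Large brush | 52 | 53 |
| Dauber | 32 | 32–33 |
| Small tin | 26 | 27–28 |
| Small brush | 40 | 41–42 |

- **Bystanders:** the pot, key bowl and shoe tree were where they started, to within about 2 mm, and the arm was clear of everything.

**What disagreed:**
- **Tray positions:** the two cameras differed by up to 9 mm in x for the trays. I took a value between them, and the items still came out well inside their compartments.
- **Dauber:** its handle drooped by roughly 5 mm at the tail while carried, then levelled out when set down.

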